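# Seat the specimen carrier in the test nest and clamp it

## Robot

A 7-joint arm with a two-finger parallel gripper is mounted at the origin on the work surface. World frame = base frame: x ahead of the robot, y to its left, z up, the work surface at z = 0. Lengths are in m, angles in rad, forces in N, time in s.
With the tool pointing down it reaches from about 0.4 to 0.85 m from the base axis. Payload 10.4 kg.
Tool frame: the origin (TCP) lies between the finger pads; the fingertips stand 17 mm ahead of it and the grasp point (between the pads) lies 2 mm behind it; x points along the fingers, y is the direction in which the jaws open and shut, and the axes are right-handed (so a half turn about x gives the same grasp; the last joint's range is limited). The gripper opens to 87 mm and grips with 3 to 60 N. Pads are 19 mm wide; open, the fingers measure 117 mm over their backs; the gripper's body (75 mm by 190 mm) begins 51 mm behind the grasp point.
Start: joints at [-1.152, 0.332, -0.065, 1.46, 0.022, 1.35, -0.088], TCP at [0.267, 0.565, 0.24] pointing down, gripper open.
Joint ranges: [-2.6, 2.6], [-0.5, 2.12], [-1.47, 1.34], [0.16, 2.42], [-1.27, 4.41], [0.06, 2.06], [-2.6, 2.6]. Speed limits (rad/s): [2.22, 2.22, 2.79, 2.79, 3.14, 3.14, 3.14].

## Interface

Orientations are given as a unit quaternion [x, y, z, w].
In Python, from bench import r, optics, close_job gives the robot as it stands.
- The arm moves only by the shell command python3 -m inch 'ROWS' [OPENING] [FORCE]. ROWS is JSON, a list of rows, each an object with "translation": the shift along the tool's x, y, z in cm, a list of three; "spin": the turn about the tool's x in degrees. In form: [{"translation": [tx, ty, tz], "spin": spin}, ...]. A call has 1 to 20 rows; each row shifts and turns the pose as measured when the row begins, along the tool's axes as they then stand; what a row does not reach is not made up. A row lasts 1/8 s, in which the tool goes at most 62.5 mm and 10.7 degrees, less where a joint would pass 70% of its speed; a pose out of reach is approached as far as the arm can. A call is refused whole if a number of a shift passes 6.25 or a number of a turn 10.7, either way. A call with a gripper value outside its range is refused whole. OPENING is the closure, from 0 (fully open) to 1 (shut), set as the call begins (- or left out, the last holds). The fingers move at their own pace and stop on an object; FORCE is the grip in N (left out, the last holds). Time passes only in rows, so rows that do not move let the fingers close. It gives the time, the measured TCP pose, the force and the opening at its end, in the units of the state.
- r.read_state(): the state, without advancing time (a new reading comes with each control period).
- optics.camera(name): name is "side" or "top" or "wrist"; returns the picture (420x560x3 uint8, red, green, blue); there is no depth.
- optics.camera_model(name): a dict with "camera_matrix" (3x3 intrinsics, pixels), "dist" ([k1, k2, p1, p2, k3] as OpenCV has them; the pictures are not rectified), "world_from_camera" (4x4, takes a point from camera to world coordinates); the wrist camera has in their place "tool_from_camera" (4x4, takes a point from camera to tool coordinates, whose origin is the TCP and whose axes are the tool frame's). Camera axes: x right, y down, z forward; pixel columns grow to the right and rows downward; lengths in m; the calibration is good to about 2 mm. A picture is of the moment at which its call begins: read the wrist's pose just before it. camera_model takes no time and is no camera call.
- close_job(): hands the job in, once; it reports no verdict.
The state is a dict: "time": time; "joint_positions": joint angles; "joint_vel": joint speeds; "joint_torque": joint torques, N m; "ee_pos": TCP position; "eef_rot": TCP orientation; "ft_force": force on the tool from outside, world axes, zero at the start; "torque": the same for the moment, N m; "width": finger opening in m.
Only numpy, scipy, OpenCV 4.12 (cv2) and the standard library are available. Lean on these libraries where they do the work, as an engineer would, in place of code of your own. Each camera call takes 0.05 s, during which the arm holds its last target.

## Task

Load the aluminium specimen carrier into the pocket of the grey test nest, tongue towards the clamp, so that it sits fully home, flat and square. Then turn the clamp's T-handle clockwise until you feel the resistance rise and the carrier is held snugly, without overtightening, and let go; leave everything else on the bench where it is.

Things in the scene. Friction and masses are not known exactly. Their poses are not given: they have to be found in the camera images.
- carrier_mid (a point): Centre of the loose aluminium specimen carrier (0.3 to 0.55 kg), 28 mm above its underside. x runs from tongue to plate, z up. Plate 24 mm thick: 75 mm long (x -25 to +50), 70 wide, then a tongue 36 wide from x -25 to -60, as thick. On top, to grip: a rib 60 mm long (x -30 to +30), 16 thick in y, 32 high. Its top is 28 mm above this point.
- carrier: The same carrier; origin at the centre of its underside, axes as for carrier_mid.
- pocket (a point): Centre of the pocket floor of the fixed grey nest (151 x 120 x 26 mm), 12 mm above the bench; z up. The pocket has the carrier's outline with 1.25 mm clearance a side and 14 mm walls without lead-in; its tongue end (-x), where the clamp stands, is open. Carrier home: underside on the floor, carrier_mid 28 mm straight above this point, x axes agreeing.
- clamp: Fixed steel clamp before the nest's open end, axes as the pocket's; origin under its foot. Its screw leans 40 degrees from vertical, handle end to -x, and drives a spring-backed round nose down and in on the tongue's end, 5 mm per rad, first pushing the carrier up to 2.5 mm to the far wall. It starts withdrawn by a varying, unmarked amount: 1 to 3.5 rad to go, so regrasp.
- handle (a point): Centre of the clamp's T-handle, on the screw axis, 100 mm up: bar 72 mm long (x), 14 thick (y, to grip), 22 high (z, along the screw, outwards). Clockwise seen from outside tightens; it stays where left and never shifts along z. Free it drags 0.15 N m (at rest either way); once it bites torque climbs: snug is 0.1 to 0.2 N m above free, 0.3 too tight. Sleeve 30 mm below.
- wash_bottle: White wash bottle, 68 mm across, 190 mm high with its bent spout. Bystander. Origin under its middle.
- beaker: Glass beaker, 84 mm across, 110 mm high. Bystander. Origin under its middle.
- jar: Sample jar, 64 mm across, 75 mm high. Bystander. Origin under its middle.
- weight: Brass weight, 48 mm across, 52 mm high. Bystander. Origin under its middle.
- dish: White porcelain dish, 84 mm across, 30 mm high. Bystander. Origin under its middle.
- stirrer_shaft: Steel stirrer shaft with a small propeller, 240 mm long, lying along its x axis, up to 60 mm high. Bystander. Origin under its middle.
- spatula: Laboratory spatula, 180 mm long, lying along its x axis. Bystander.
There are look-alikes about, which are no part of the job. Leave any pink look-alike of the carrier alone.

How it is judged:
On the way, in this order (a step that is already met when the one before it is completed fails the run):
1. the carrier lies home in the pocket, flat and square, not yet clamped (z of carrier_mid in the frame of pocket below 0.0305 m and horizontal distance between carrier_mid and pocket below 0.004 m and angle between carrier_mid's own z axis and vertical below 0.035 rad and angle between the x axis of carrier_mid and the x axis of pocket, either way round below 0.05 rad and contact force between clamp and carrier below 3 N), for 0.2 s.
2. the clamp presses on the seated carrier (contact force between clamp and carrier above 6 N), for 0.2 s.
At the end, for the whole second after the job is handed in: The carrier is at rest in the pocket, tongue to the clamp: within 2.5 mm of fully down, 4 mm of centre, 2 degrees of flat and 3 degrees of square; the clamp presses on it with more than 6 N; the robot has let go (z of carrier_mid in the frame of pocket below 0.0305 m and horizontal distance between carrier_mid and pocket below 0.004 m and angle between carrier_mid's own z axis and vertical below 0.035 rad and angle between the x axis of carrier_mid and the x axis of pocket, either way round below 0.05 rad and contact force between clamp and carrier above 6 N and linear speed of carrier below 0.01 m/s); the robot touches nothing.
It fails at once if the clamp is overtightened (more than 60 N on the carrier) (contact force between clamp and carrier above 60 N).
It fails at once if a bystander is moved by more than 30 mm (distance of any of wash_bottle, beaker, jar, weight, dish, stirrer_shaft, spatula from where it was at the start of the episode above 0.03 m).
It also fails if it takes over 67 s, if anything falls off the work surface, if the arm or the gripper's body presses on something with over 40 N, if the wrist force passes 120 N, or if a joint passes its speed limit or range.

## Working session

There is one attempt and no reset: what is moved stays moved. The work goes in short steps, Python scripts to look and compute and a shell command to move; the robot and the scene stay as the last step left them, time stands still between calls to the robot, and variables do not carry over. Pictures are saved under pics/ and viewed, and the job is handed in when it is done.

```bash
ls; mkdir -p pics
python3 - <<'E'
from bench import r, optics
import cv2,json
s=r.read_state()
print({k:(v if isinstance(v,(int,float)) else [round(float(x),4) for x in v]) for k,v in s.items()})
for n in ["side","top","wrist"]:
    im=optics.camera(n); cv2.imwrite(f"pics/{n}0.png",im[:,:,::-1])
    m=optics.camera_model(n); print(n,{k:[[round(float(y),4) for y in x] if hasattr(x,'__len__') else float(x) for x in v] for k,v in m.items()})
E
```

```text
pics
{'time': 0.0, 'joint_positions': [-1.1516, 0.3329, -0.0647, 1.461, 0.0216, 1.3499, -0.0885], 'joint_vel': [0.0004, -0.0014, -0.0009, 0.0003, 0.0001, -0.0008, -0.0009], 'joint_torque': [-0.0002, -62.3276, 0.0243, -38.9885, -0.0614, 0.04, 0.0001], 'ee_pos': [0.2671, 0.5646, 0.2387], 'eef_rot': [0.1544, 0.69, -0.1554, 0.6898], 'ft_force': [0.1463, 0.3121, 0.1921], 'torque': [0.0042, 0.0204, -0.0011], 'width': 0.08732307218257143}
side {'camera_matrix': [[409.9851, 0.0, 271.1249], [0.0, 409.9851, 213.9297], [0.0, 0.0, 1.0]], 'dist': [-0.09610318563450325, 0.0, 0.0, 0.0, 0.0], 'world_from_camera': [[0.8654, -0.3829, 0.3231, 0.2442], [-0.5009, -0.65, 0.5715, -0.6024], [-0.0088, -0.6564, -0.7544, 0.8728], [0.0, 0.0, 0.0, 1.0]]}
top {'camera_matrix': [[423.1717, 0.0, 283.7952], [0.0, 423.1717, 210.3863], [0.0, 0.0, 1.0]], 'dist': [-0.1250654187869031, 0.0, 0.0, 0.0, 0.0], 'world_from_camera': [[-0.0278, -0.98, 0.1969, 0.3576], [-0.9996, 0.0257, -0.0131, 0.0019], [0.0078, -0.1972, -0.9803, 1.0722], [0.0, 0.0, 0.0, 1.0]]}
wrist {'camera_matrix': [[329.4669, 0.0, 278.0787], [0.0, 329.4669, 210.2358], [0.0, 0.0, 1.0]], 'dist': [-0.018624776005616423, 0.0, 0.0, 0.0, 0.0], 'tool_from_camera': [[-0.0008, -0.2661, 0.9639, -0.1443], [1.0, -0.001, 0.0006, -0.0005], [0.0008, 0.9639, 0.2661, -0.0724], [0.0, 0.0, 0.0, 1.0]]}
```

View pics/side0.png

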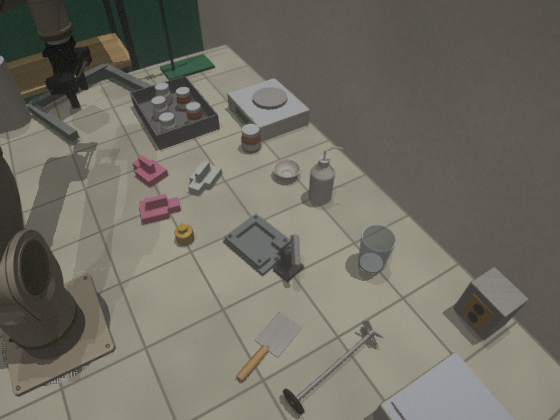

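View pics/top0.png

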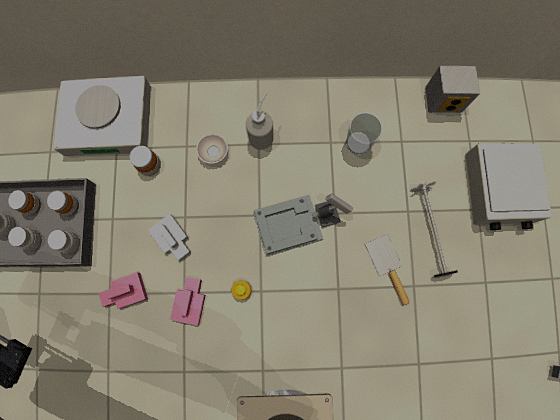

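View pics/wrist0.png

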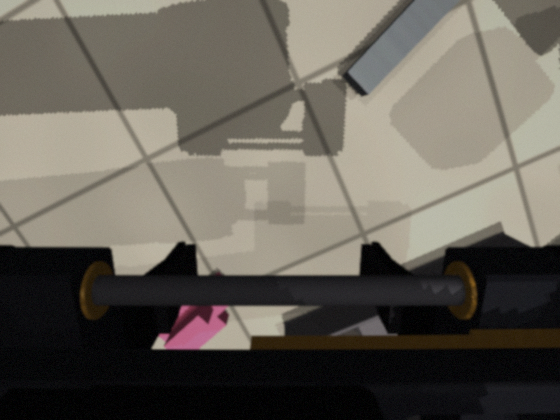

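The aluminium carrier is top px (169,237). Look-alikes are the pink ones at (123,291) and (188,302). The nest is at (288,225), with the clamp at (328,211). Now a close crop to check.

```bash
cat > h.py <<'E'
import numpy as np,cv2
from bench import r,optics
from scipy.spatial.transform import Rotation as R
def crop(im,x0,y0,w,h,s,name):
    c=cv2.resize(im[y0:y0+h,x0:x0+w,::-1],None,fx=s,fy=s,interpolation=cv2.INTER_CUBIC)
    # gamma brighten
    c=(255*(c/255.)**0.7).astype(np.uint8)
    for i in range(0,w,10):
        cv2.line(c,(i*s,0),(i*s,4 if i%50 else 10),(0,0,255),1)
        if (x0+i)%20==0: cv2.putText(c,str(x0+i),(i*s,18),0,.35,(0,0,255),1)
    for i in range(0,h,10):
        cv2.line(c,(0,i*s),(4,i*s),(0,0,255),1)
        if (y0+i)%20==0: cv2.putText(c,str(y0+i),(6,i*s+4),0,.35,(0,0,255),1)
    cv2.imwrite("pics/"+name,c)
def wfc(name,st=None):
    m=optics.camera_model(name)
    if name!="wrist": return m,np.array(m["world_from_camera"])
    T=np.eye(4);T[:3,:3]=R.from_quat(st["eef_rot"]).as_matrix();T[:3,3]=st["ee_pos"]
    return m,T@np.array(m["tool_from_camera"])
def px2w(name,pts,z,st=None):
    m,T=wfc(name,st)
    u=cv2.undistortPoints(np.array(pts,float).reshape(-1,1,2),np.array(m["camera_matrix"]),np.array(m["dist"])).reshape(-1,2)
    z=np.broadcast_to(np.asarray(z,float),(len(u),))
    out=[]
    for (a,b),zz in zip(u,z):
        d=T[:3,:3]@[a,b,1];o=T[:3,3];out.append(o+d*(zz-o[2])/d[2])
    return np.array(out)
def w2px(name,P,st=None):
    m,T=wfc(name,st);Ti=np.linalg.inv(T)
    return cv2.projectPoints(np.array(P,float).reshape(-1,1,3),cv2.Rodrigues(Ti[:3,:3])[0],Ti[:3,3],np.array(m["camera_matrix"]),np.array(m["dist"]))[0].reshape(-1,2)
E
python3 - <<'E'
from h import *
im=cv2.imread("pics/top0.png")[:,:,::-1]
crop(im,140,205,60,60,10,"c1.png")
crop(im,245,185,110,75,7,"c2.png")
im=cv2.imread("pics/side0.png")[:,:,::-1]
crop(im,180,150,60,50,10,"c3.png")
crop(im,215,205,100,80,7,"c4.png")
E
```

```text
(no output)
```

View pics/c1.png

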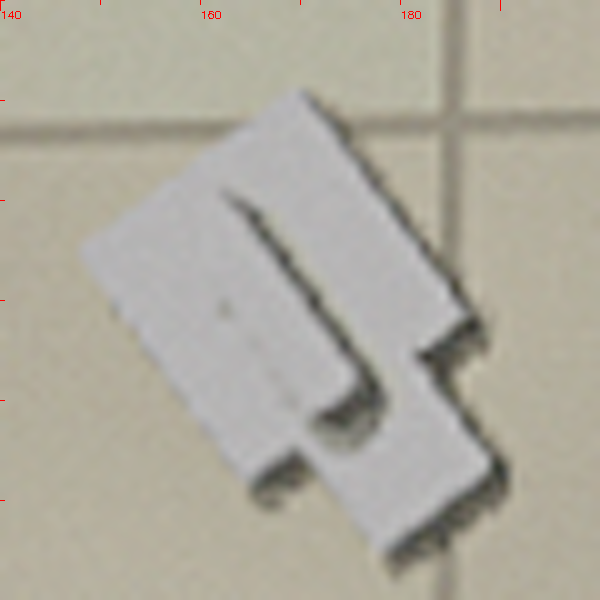

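View pics/c2.png

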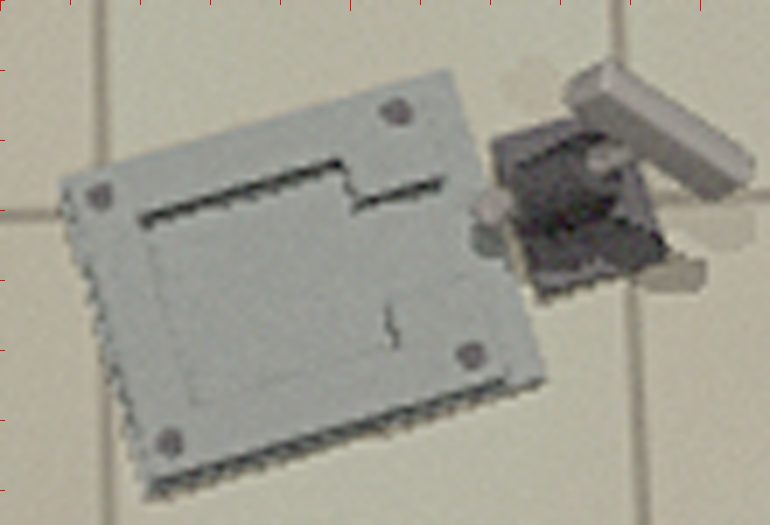

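View pics/c3.png

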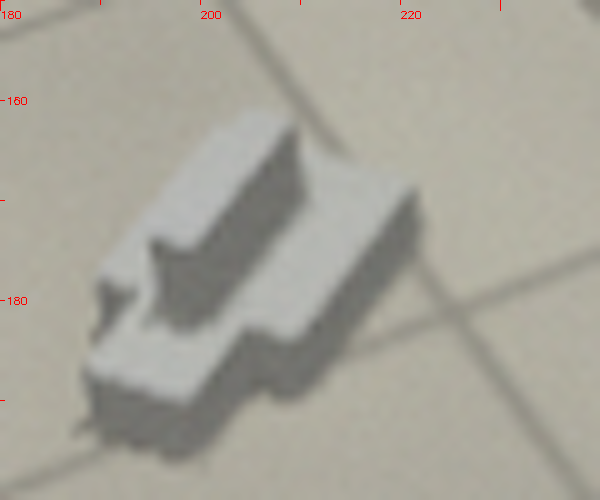

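View pics/c4.png

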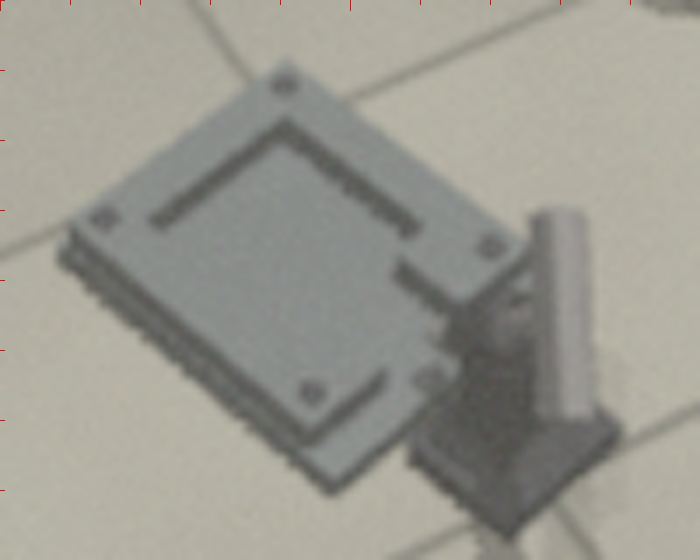

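The crop shows the grey aluminium carrier, with its tongue end at about (184,256) and its plate back corners at (170,214) and (148,230). The rib runs along it. It matches the description, so I'll fit the poses now.

Run:
```python
from h import *
from scipy.optimize import least_squares
np.set_printoptions(precision=4,suppress=True)
# carrier: model pts (x,y,z), top-cam px. tongue direction image right-down
top=[((.05,None,.024),)]
# x_c points tongue->plate = image up-left ; y=z x x
obs=[("top",(50,-35,24),(170,214)),("top",(50,35,24),(148,229.5)),("top",(-25,35,24),(165,253.5)),("top",(-25,-35,24),(187,237)),
("top",(-60,18,24),(178.5,260)),("top",(-60,-18,24),(189.8,251)),("top",(-25,-18,24),(181.5,240.5)),
("side",(50,-35,24),(221,168.5)),("side",(-25,-35,24),(209,184)),("side",(-60,-18,24),(199,190)),("side",(-60,18,24),(189,187)),
("side",(30,-8,56),(209.5,162.5)),("side",(-30,-8,56),(199,175)),("side",(-30,8,56),(190,178))]
def f(p,full=False):
    c,s=np.cos(p[2]),np.sin(p[2]);o=[]
    for cam,m,px in obs:
        m=np.array(m)/1e3
        P=[p[0]+c*m[0]-s*m[1],p[1]+s*m[0]+c*m[1],m[2]]
        o.append(w2px(cam,[P])[0]-px)
    return np.array(o) if full else np.ravel(o)
for sy in (1,):
    q=px2w("top",[(169,237)],.024)[0]
    for a in (0.5,2,3.5,5):
        s=least_squares(f,[q[0],q[1],a]);print(s.x,s.cost)
    
        if s.cost<200: print(f(s.x,True).round(1).tolist())
print(px2w("top",[(245+62/7,185+178/7),(245+450/7,185+68/7),(245+545/7,185+378/7),(245+150/7,185+480/7)],.026))
print(px2w("top",[(245+140/7,185+222/7),(245+340/7,185+162/7),(245+440/7,185+182/7),(245+385/7,185+305/7)],.026))
print("others",px2w("top",[(260,145),(365,140),(213,150),(146,160)],0.0))
```

```text
[0.5068 0.275  0.6467] 19.75568347283138
[[-0.0, -0.5], [-0.1, 0.9], [-0.1, 0.2], [0.2, -0.6], [-0.0, 0.5], [0.2, 0.5], [0.3, 0.1], [-0.1, 0.0], [0.1, 0.6], [-0.8, 0.9], [-1.5, 0.6], [-0.8, 0.0], [-0.2, 0.4], [4.0, -4.0]]
[0.5068 0.275  0.6467] 19.755683472831567
[[-0.0, -0.5], [-0.1, 0.9], [-0.1, 0.2], [0.2, -0.6], [-0.0, 0.5], [0.2, 0.5], [0.3, 0.1], [-0.1, 0.0], [0.1, 0.6], [-0.8, 0.9], [-1.5, 0.6], [-0.8, 0.0], [-0.2, 0.4], [4.0, -4.0]]
[0.5068 0.275  0.6467] 19.755683472833457
[[-0.0, -0.5], [-0.1, 0.9], [-0.1, 0.2], [0.2, -0.6], [-0.0, 0.5], [0.2, 0.5], [0.3, 0.1], [-0.1, 0.0], [0.1, 0.6], [-0.8, 0.9], [-1.5, 0.6], [-0.8, 0.0], [-0.2, 0.4], [4.0, -4.0]]
[0.5068 0.275  6.9299] 19.755683472831436
[[-0.0, -0.5], [-0.1, 0.9], [-0.1, 0.2], [0.2, -0.6], [-0.0, 0.5], [0.2, 0.5], [0.3, 0.1], [-0.1, 0.0], [0.1, 0.6], [-0.8, 0.9], [-1.5, 0.6], [-0.8, 0.0], [-0.2, 0.4], [4.0, -4.0]]
[[ 0.5696  0.0634  0.026 ]
 [ 0.6067 -0.078   0.026 ]
 [ 0.4925 -0.1074  0.026 ]
 [ 0.46    0.0339  0.026 ]]
[[ 0.5528  0.0356  0.026 ]
 [ 0.5729 -0.0369  0.026 ]
 [ 0.5646 -0.0727  0.026 ]
 [ 0.5203 -0.0513  0.026 ]]
others [[ 0.753   0.0462  0.    ]
 [ 0.7611 -0.2371  0.    ]
 [ 0.7426  0.1722  0.    ]
 [ 0.7206  0.3534  0.    ]]
```

```bash
cat >> h.py <<'E'
def tool(st=None):
    st=st or r.read_state()
    M=R.from_quat(st["eef_rot"]).as_matrix();return st,M,np.array(st["ee_pos"])
def togo(target,yaw=None,st=None):
    """target TCP world; yaw = wanted world angle of tool y (mod pi). prints tool-frame cm and spin deg"""
    st,M,p=tool(st)
    d=M.T@(np.array(target)-p)*100
    y=np.degrees(np.arctan2(M[1,1],M[0,1]))
    s=None
    if yaw is not None:
        s=(np.degrees(yaw)-y+90)%180-90   # world yaw change; tool x down => spin = -yawchange
        s=-s
    print("t",round(st["time"],2),"pos",p.round(4),"tooly deg",round(y,1),"x",M[:,0].round(3),"q7",round(st["joint_positions"][6],2),"F",np.round(st["ft_force"],2),"T",np.round(st["torque"],3),"w",round(st["width"],4))
    print("  go cm",d.round(2),"spin",None if s is None else round(s,1))
E
python3 - <<'E'
from h import *
st,M,p=tool();print(M.round(3))
togo([.5068,.275,.24],.647+np.pi/2)
togo([.531,-.022,.24],1.827+np.pi/2)
E
```

```text
[[-0.     0.428  0.904]
 [-0.001  0.904 -0.428]
 [-1.    -0.001  0.   ]]
t 0.15 pos [0.2671 0.5648 0.2389] tooly deg 64.7 x [-0.    -0.001 -1.   ] q7 -0.09 F [-0.35 -0.48  0.18] T [ 0.035 -0.01  -0.005] w 0.087
  go cm [ -0.09 -15.95  34.05] spin -62.4
t 0.15 pos [0.2671 0.5648 0.2389] tooly deg 64.7 x [-0.    -0.001 -1.   ] q7 -0.09 F [-0.35 -0.48  0.18] T [ 0.035 -0.01  -0.005] w 0.087
  go cm [ -0.06 -41.76  48.94] spin 50.0
```

```bash
python3 -m inch '[{"translation":[0,-2.2,4.9],"spin":0},{"translation":[0,-2.2,4.9],"spin":0},{"translation":[0,-2.2,4.9],"spin":0},{"translation":[0,-2.2,4.9],"spin":0},{"translation":[0,-2.2,4.9],"spin":0},{"translation":[0,-2.2,4.9],"spin":0},{"translation":[0,-2.2,4.6],"spin":0},{"translation":[0,0,0],"spin":10.7},{"translation":[0,0,0],"spin":10.7},{"translation":[0,0,0],"spin":10.7},{"translation":[0,0,0],"spin":10.7},{"translation":[0,0,0],"spin":10.7},{"translation":[0,0,0],"spin":10.7},{"translation":[0,0,0],"spin":10.7},{"translation":[0,0,0],"spin":10.7},{"translation":[0,0,0],"spin":10.7},{"translation":[0,0,0],"spin":10.7},{"translation":[0,0,0],"spin":10.7}]' 0
python3 - <<'E'
from h import *
togo([.5068,.275,.18],.647+np.pi/2)
```

```text
time: 2.4
ee_pos: [0.514, 0.2685, 0.2334]
eef_rot: [-0.668, -0.221, 0.674, -0.224]
ft_force: [-0.8, 0.5, 0.1]
width: 0.0872
t 2.4 pos [0.514  0.2685 0.2334] tooly deg -53.3 x [-0.008 -0.007 -1.   ] q7 -1.42 F [-0.83  0.49  0.12] T [-0.111  0.118 -0.081] w 0.0872
  go cm [ 5.34 -0.96  0.13] spin -0.3bash: warning: here-document at line 18 delimited by end-of-file (wanted `E')
```

```bash
python3 -m inch '[{"translation":[2,-0.9,0.1],"spin":0},{"translation":[2,0,0],"spin":0},{"translation":[0,0,0],"spin":0}]'
python3 - <<'E'
from h import *
togo([.5068,.275,.18],.647+np.pi/2)
im=optics.camera("wrist");cv2.imwrite("pics/w1.png",im[:,:,::-1])
np.save("w1.npy",np.r_[r.read_state()["ee_pos"],r.read_state()["eef_rot"]])
E
```

```text
time: 2.78
ee_pos: [0.507, 0.2749, 0.1921]
eef_rot: [-0.668, -0.22, 0.675, -0.223]
ft_force: [-0.2, 0.2, -0.4]
width: 0.0866
t 2.77 pos [0.507  0.2749 0.1921] tooly deg -53.4 x [-0.008 -0.007 -1.   ] q7 -1.43 F [-0.18  0.21 -0.38] T [-0.098  0.122  0.054] w 0.0866
  go cm [ 1.21 -0.02 -0.  ] spin -0.5
```

View pics/w1.png

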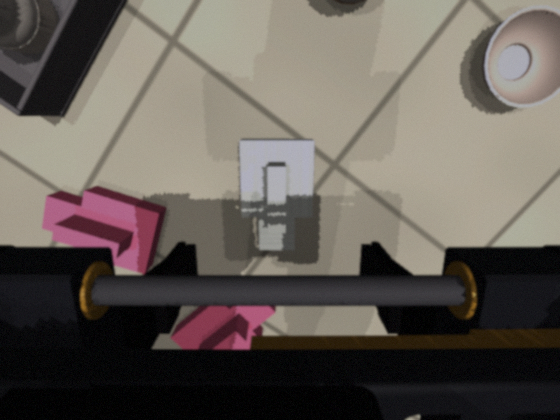

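Run:
```python
from h import *
im=cv2.imread("pics/w1.png")[:,:,::-1]
crop(im,225,125,110,135,4,"c5.png")
v=np.load("w1.npy");st=dict(ee_pos=v[:3],eef_rot=v[3:])
p,a=np.array([.5068,.275]),.647
c,s=np.cos(a),np.sin(a)
for m in [(50,-35,24),(50,35,24),(-25,35,24),(-25,-35,24),(-60,18,24),(-60,-18,24),(30,-8,56),(30,8,56),(-30,8,56),(-30,-8,56)]:
    x,y,z=np.array(m)/1e3
    print(m,w2px("wrist",[[p[0]+c*x-s*y,p[1]+s*x+c*y,z]],st)[0].round(1))
```

```text
(50, -35, 24) [314.4 143.2]
(50, 35, 24) [239.5 144. ]
(-25, 35, 24) [242.6 220.5]
(-25, -35, 24) [312.9 219.9]
(-60, 18, 24) [260.5 252.9]
(-60, -18, 24) [295.6 252.6]
(30, -8, 56) [286.4 170.2]
(30, 8, 56) [267.8 170.3]
(-30, 8, 56) [268.9 236.2]
(-30, -8, 56) [286.6 236. ]
```

View pics/c5.png

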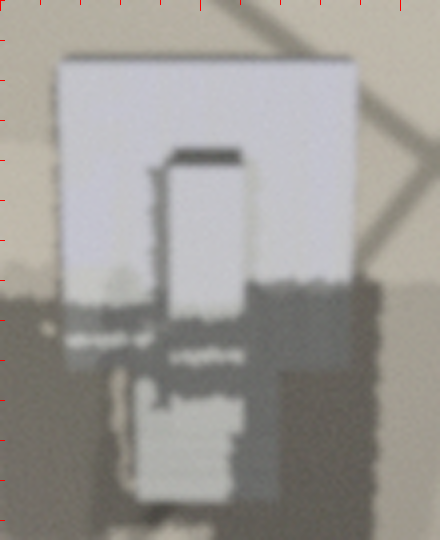

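The wrist view agrees with the fit laterally (<0.5 px) and in yaw. Along the carrier it disagrees by about 3 mm, which the 60 mm rib length absorbs. I'm descending to grasp.

```bash
python3 -m inch '[{"translation":[3.6,0,-0.1],"spin":-0.5},{"translation":[3.6,0,-0.1],"spin":0},{"translation":[3.6,0,-0.1],"spin":0},{"translation":[2.2,0,0],"spin":0},{"translation":[0.5,0,0],"spin":0},{"translation":[0,0,0],"spin":0}]'
python3 - <<'E'
from h import *
togo([.508,.276,.047],.647+np.pi/2)
E
```

```text
time: 3.58
ee_pos: [0.5133, 0.2789, 0.0614]
eef_rot: [0.671, 0.225, -0.67, 0.225]
ft_force: [0.3, 0.6, 0.2]
width: 0.0874
t 3.58 pos [0.5133 0.2789 0.0614] tooly deg -52.9 x [ 0.001 -0.    -1.   ] q7 -1.37 F [0.31 0.64 0.25] T [-0.125  0.146 -0.039] w 0.0874
  go cm [ 1.44 -0.09  0.6 ] spin 0.0
```

```bash
python3 -m inch '[{"translation":[0.7,-0.1,0.6],"spin":0},{"translation":[0.7,0,0],"spin":0},{"translation":[0,0,0],"spin":0}]'
python3 - <<'E'
from h import *
togo([.508,.276,.047],.647+np.pi/2)
E
```

```text
time: 3.95
ee_pos: [0.5087, 0.2767, 0.049]
eef_rot: [0.672, 0.225, -0.669, 0.225]
ft_force: [0.3, -0.2, 0.0]
width: 0.0872
t 3.95 pos [0.5087 0.2767 0.049 ] tooly deg -52.9 x [ 0.004  0.002 -1.   ] q7 -1.37 F [ 0.31 -0.18  0.03] T [-0.151  0.089 -0.034] w 0.0872
  go cm [0.2  0.01 0.1 ] spin 0.0
```

Close with moderate force.

```bash
python3 -m inch '[{"translation":[0.2,0,0],"spin":0},{"translation":[0,0,0],"spin":0},{"translation":[0,0,0],"spin":0},{"translation":[0,0,0],"spin":0},{"translation":[0,0,0],"spin":0},{"translation":[0,0,0],"spin":0}]' 1 40
python3 - <<'E'
from h import *
togo([.508,.276,.047],.647+np.pi/2)
E
```

```text
time: 4.7
ee_pos: [0.5091, 0.2769, 0.0474]
eef_rot: [0.672, 0.225, -0.669, 0.225]
ft_force: [-0.2, 0.5, -0.2]
width: 0.0351
t 4.7 pos [0.5091 0.2769 0.0474] tooly deg -52.9 x [ 0.004  0.003 -1.   ] q7 -1.37 F [-0.21  0.46 -0.22] T [-0.056  0.136 -0.018] w 0.0351
  go cm [0.04 0.   0.14] spin 0.0
```

```bash
python3 -m inch '[{"translation":[0,0,0],"spin":0},{"translation":[0,0,0],"spin":0},{"translation":[0,0,0],"spin":0},{"translation":[0,0,0],"spin":0}]'; python3 -m inch '[{"translation":[-2,0,0],"spin":0},{"translation":[-4,0,0],"spin":0},{"translation":[-4,0,0],"spin":0},{"translation":[-4,0,0],"spin":0},{"translation":[0,0,0],"spin":0}]'
python3 - <<'E'
from h import *
togo([.531,-.022,.2],1.827+np.pi/2)
im=optics.camera("wrist");cv2.imwrite("pics/w2.png",im[:,:,::-1])
E
```

```text
time: 5.2
ee_pos: [0.509, 0.2771, 0.0475]
eef_rot: [0.672, 0.226, -0.669, 0.225]
ft_force: [-0.6, -0.3, -0.2]
width: 0.0157
time: 5.82
ee_pos: [0.506, 0.2748, 0.1873]
eef_rot: [-0.669, -0.224, 0.672, -0.226]
ft_force: [0.6, -0.2, -4.9]
width: 0.0157
t 5.83 pos [0.506  0.2748 0.1873] tooly deg -52.9 x [-0.003 -0.003 -1.   ] q7 -1.42 F [ 0.58 -0.15 -4.85] T [-0.007  0.114 -0.042] w 0.0157
  go cm [-1.19 25.19 15.91] spin -67.6
```

View pics/w2.png

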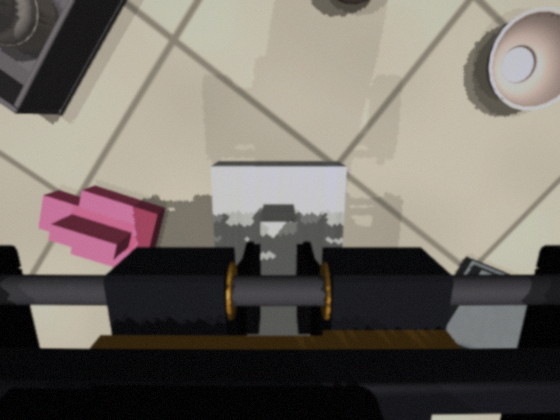

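Carrier is held at width 15.7 mm, lifted, with a load of about 4.9 N. Its rear top edge is visible at row ~166, columns 212–346.

```bash
cat >> h.py <<'E'
def px2tool(pts,x):
    m=optics.camera_model("wrist");T=np.array(m["tool_from_camera"])
    u=cv2.undistortPoints(np.array(pts,float).reshape(-1,1,2),np.array(m["camera_matrix"]),np.array(m["dist"])).reshape(-1,2)
    out=[]
    for a,b in u:
        d=T[:3,:3]@[a,b,1];o=T[:3,3];out.append(o+d*(x-o[0])/d[0])
    return np.array(out)
E
python3 - <<'E'
from h import *
im=cv2.imread("pics/w2.png")[:,:,::-1]
crop(im,200,145,160,70,5,"c6.png")
print(px2tool([(212,167),(346,165)],.0234).round(4))
E
```

```text
[[ 0.0234 -0.0334 -0.0491]
 [ 0.0234  0.0349 -0.05  ]]
```

View pics/c6.png

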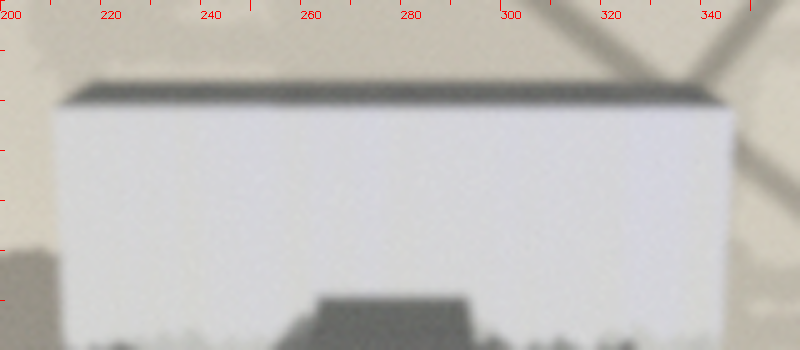

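```bash
python3 -m inch '[{"translation":[-0.6,4.2,2.6],"spin":0},{"translation":[-0.6,4.2,2.6],"spin":0},{"translation":[0,4.2,2.6],"spin":0},{"translation":[0,4.2,2.6],"spin":0},{"translation":[0,4.2,2.6],"spin":0},{"translation":[0,4.2,2.6],"spin":0},{"translation":[0,0,0],"spin":-9.6},{"translation":[0,0,0],"spin":-9.6},{"translation":[0,0,0],"spin":-9.6},{"translation":[0,0,0],"spin":-9.6},{"translation":[0,0,0],"spin":-9.6},{"translation":[0,0,0],"spin":-9.6},{"translation":[0,0,0],"spin":-9.6},{"translation":[0,0,0],"spin":0}]'
python3 - <<'E'
from h import *
togo([.531,-.022,.2],1.827+np.pi/2)
im=optics.camera("wrist");cv2.imwrite("pics/w3.png",im[:,:,::-1])
im=optics.camera("top");cv2.imwrite("pics/t3.png",im[:,:,::-1])
E
```

```text
time: 7.62
ee_pos: [0.5158, -0.0322, 0.1671]
eef_rot: [0.407, 0.577, -0.44, 0.555]
ft_force: [-0.0, -0.2, -4.6]
width: 0.0159
t 7.62 pos [ 0.5158 -0.0322  0.1671] tooly deg 16.4 x [-0.053 -0.019 -0.998] q7 0.32 F [-0.05 -0.21 -4.65] T [-0.005 -0.098 -0.016] w 0.0159
  go cm [-3.38  1.56 -0.53] spin 1.7
```

View pics/w3.png

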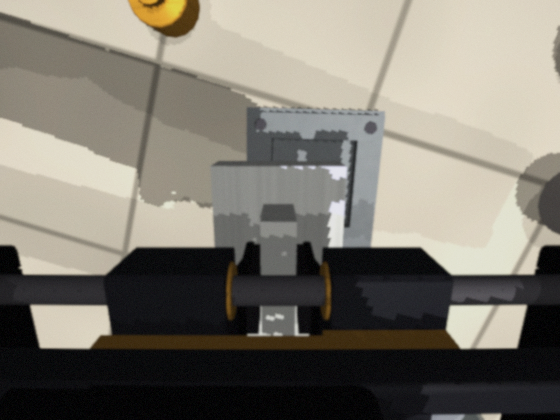

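The tool has picked up about 3° of tilt, from (presumably) lag in the fast move. I'll see which motions change the tilt before going near the pocket.

```bash
python3 -m inch '[{"translation":[-1.7,0,0],"spin":0},{"translation":[-1.7,0,0],"spin":0},{"translation":[0,0,0],"spin":0}]'
cat > s.py <<'E'
from h import *
import sys
st,M,p=tool()
print("t",round(st["time"],2),"pos",p.round(4),"x",M[:,0].round(4),"yd",np.degrees(np.arctan2(M[1,1],M[0,1])).round(2),"q",np.round(st["joint_positions"],3),"F",np.round(st["ft_force"],1),"T",np.round(st["torque"],3),"w",round(st["width"],4))
E
python3 s.py
python3 -m inch '[{"translation":[0,0,-3],"spin":0},{"translation":[0,0,-3],"spin":0},{"translation":[0,0,0],"spin":0}]';python3 s.py
python3 -m inch '[{"translation":[0,0,3],"spin":0},{"translation":[0,0,3],"spin":0},{"translation":[0,0,0],"spin":0}]';python3 s.py
```

```text
time: 8.1
ee_pos: [0.5183, -0.0314, 0.2044]
eef_rot: [0.409, 0.575, -0.442, 0.554]
ft_force: [-0.6, -0.1, -4.2]
width: 0.0157
t 8.1 pos [ 0.5183 -0.0314  0.2044] x [-0.0515 -0.0189 -0.9985] yd 15.96 q [-0.451  0.16   0.458  1.769 -0.054  1.281  0.3  ] F [-0.6 -0.1 -4.2] T [-0.024 -0.071 -0.06 ] w 0.0157
time: 8.48
ee_pos: [0.5017, 0.0276, 0.2048]
eef_rot: [0.41, 0.574, -0.442, 0.554]
ft_force: [0.4, -0.8, -5.5]
width: 0.0155
t 8.47 pos [0.5017 0.0276 0.2048] x [-0.0498 -0.0185 -0.9986] yd 15.82 q [-0.53   0.119  0.409  1.807 -0.036  1.278  0.165] F [ 0.4 -0.8 -5.5] T [-0.074 -0.137 -0.004] w 0.0155
time: 8.85
ee_pos: [0.5187, -0.0328, 0.2054]
eef_rot: [0.411, 0.573, -0.442, 0.554]
ft_force: [0.0, -0.0, -4.9]
width: 0.016
t 8.85 pos [ 0.5187 -0.0328  0.2054] x [-0.0487 -0.0191 -0.9986] yd 15.79 q [-0.452  0.159  0.463  1.769 -0.053  1.28   0.299] F [ 0.  -0.  -4.9] T [-0.017 -0.083 -0.04 ] w 0.016
```

```bash
python3 -m inch '[{"translation":[0,0,0],"spin":9.6},{"translation":[0,0,0],"spin":9.6},{"translation":[0,0,0],"spin":0}]';python3 s.py
python3 -m inch '[{"translation":[0,0,0],"spin":-5},{"translation":[0,0,0],"spin":-5},{"translation":[0,0,0],"spin":-5},{"translation":[0,0,0],"spin":-5},{"translation":[0,0,0],"spin":0}]';python3 s.py
```

```text
time: 9.22
ee_pos: [0.5185, -0.0332, 0.2053]
eef_rot: [-0.5, -0.489, 0.534, -0.475]
ft_force: [-0.8, 0.5, -4.7]
width: 0.0156
t 9.22 pos [ 0.5185 -0.0332  0.2053] x [-0.0489 -0.0188 -0.9986] yd -3.98 q [-0.477  0.16   0.492  1.77  -0.058  1.28  -0.04 ] F [-0.8  0.5 -4.7] T [-0.135 -0.08   0.037] w 0.0156
time: 9.85
ee_pos: [0.5183, -0.0322, 0.2053]
eef_rot: [0.4, 0.582, -0.431, 0.561]
ft_force: [-0.1, 0.5, -4.8]
width: 0.0158
t 9.85 pos [ 0.5183 -0.0322  0.2053] x [-0.0491 -0.0186 -0.9986] yd 17.9 q [-0.449  0.158  0.458  1.769 -0.053  1.28   0.335] F [-0.1  0.5 -4.8] T [-0.031 -0.09   0.012] w 0.0158
```

```bash
python3 -m inch '[{"translation":[0,0,-5],"spin":0},{"translation":[0,0,-5],"spin":0},{"translation":[0,0,0],"spin":0}]';python3 s.py
python3 -m inch '[{"translation":[0,0,-5],"spin":0},{"translation":[0,0,-5],"spin":0},{"translation":[0,0,-5],"spin":0},{"translation":[0,0,0],"spin":0}]';python3 s.py
```

```text
time: 10.22
ee_pos: [0.4869, 0.0653, 0.205]
eef_rot: [0.401, 0.581, -0.432, 0.561]
ft_force: [0.0, -1.0, -4.5]
width: 0.0157
t 10.22 pos [0.4869 0.0653 0.205 ] x [-0.0483 -0.0186 -0.9987] yd 17.85 q [-0.581  0.091  0.372  1.832 -0.026  1.276  0.111] F [ 0.  -1.  -4.5] T [-0.12  -0.115  0.026] w 0.0157
time: 10.72
ee_pos: [0.4407, 0.2106, 0.205]
eef_rot: [0.402, 0.58, -0.432, 0.562]
ft_force: [1.0, -0.6, -4.2]
width: 0.0159
t 10.72 pos [0.4407 0.2106 0.205 ] x [-0.0464 -0.0185 -0.9988] yd 17.74 q [-0.755  0.086  0.234  1.833 -0.028  1.274 -0.203] F [ 1.  -0.6 -4.2] T [-0.114 -0.121  0.049] w 0.0159
```

```bash
python3 -m inch '[{"translation":[0,5,0],"spin":0},{"translation":[0,0,0],"spin":0}]';python3 s.py
python3 -m inch '[{"translation":[0,5,0],"spin":0},{"translation":[0,0,0],"spin":0}]';python3 s.py
python3 -m inch '[{"translation":[-3,0,0],"spin":0},{"translation":[3,0,0],"spin":0},{"translation":[0,0,0],"spin":0}]';python3 s.py
```

```text
time: 10.98
ee_pos: [0.4895, 0.2248, 0.2017]
eef_rot: [0.401, 0.58, -0.432, 0.562]
ft_force: [-0.1, 0.0, -5.0]
width: 0.0157
t 10.97 pos [0.4895 0.2248 0.2017] x [-0.0473 -0.02   -0.9987] yd 17.76 q [-0.735  0.203  0.255  1.713 -0.057  1.284 -0.156] F [-0.1  0.  -5. ] T [-0.061 -0.045 -0.018] w 0.0157
time: 11.22
ee_pos: [0.5378, 0.2376, 0.1974]
eef_rot: [0.4, 0.58, -0.434, 0.561]
ft_force: [-0.4, -0.6, -5.2]
width: 0.0154
t 11.22 pos [0.5378 0.2376 0.1974] x [-0.0506 -0.0229 -0.9985] yd 17.66 q [-0.709  0.318  0.269  1.585 -0.088  1.306 -0.117] F [-0.4 -0.6 -5.2] T [-0.052  0.008  0.032] w 0.0154
time: 11.6
ee_pos: [0.5373, 0.234, 0.198]
eef_rot: [0.4, 0.58, -0.436, 0.56]
ft_force: [-0.2, 0.2, -4.4]
width: 0.0157
t 11.6 pos [0.5373 0.234  0.198 ] x [-0.052  -0.0245 -0.9983] yd 17.48 q [-0.707  0.315  0.271  1.588 -0.086  1.308 -0.116] F [-0.2  0.2 -4.4] T [-0.043 -0.057  0.027] w 0.0157
```

```bash
for i in 1 2 3; do python3 -m inch '[{"translation":[0,-5,0],"spin":0}]' >/dev/null;python3 s.py|cut -c1-140; done;  python3 -m inch '[{"translation":[0,0,0],"spin":0}]' >/dev/null;python3 s.py
```

```text
t 11.72 pos [0.4909 0.2186 0.2013] x [-0.0506 -0.0251 -0.9984] yd 17.4 q [-0.735  0.204  0.266  1.714 -0.056  1.288 -0.152] F [-0.3 -0.1 -2.
t 11.85 pos [0.4422 0.2026 0.205 ] x [-0.0502 -0.0252 -0.9984] yd 17.35 q [-0.761  0.086  0.254  1.834 -0.025  1.281 -0.197] F [ 0.2  0.8 -3
t 11.97 pos [0.3934 0.1868 0.209 ] x [-0.0489 -0.0243 -0.9985] yd 17.31 q [-0.782 -0.036  0.233  1.945  0.004  1.286 -0.248] F [-0.6  0.2 -3
t 12.1 pos [0.3911 0.1856 0.2105] x [-0.0485 -0.0226 -0.9986] yd 17.34 q [-0.782 -0.045  0.232  1.949  0.004  1.289 -0.248] F [-0.2 -0.6 -4.1] T [ 0.014 -0.099  0.052] w 0.0154
```

```bash
python3 -m inch '[{"translation":[0,5,0],"spin":0},{"translation":[0,5,0],"spin":0}]'>/dev/null;python3 s.py|cut -c1-140; for i in 1 2 3 4; do python3 -m inch '[{"translation":[0,-1.5,4.8],"spin":0}]' >/dev/null;python3 s.py|cut -c1-140; done;  python3 -m inch '[{"translation":[0,0,0],"spin":0}]' >/dev/null;python3 s.py
```

```text
t 12.35 pos [0.4878 0.2157 0.2096] x [-0.044  -0.0175 -0.9989] yd 17.41 q [-0.749  0.182  0.282  1.721 -0.057  1.293 -0.148] F [ 0.1  0.4 -3
t 12.47 pos [0.4901 0.1685 0.209 ] x [-0.0448 -0.0195 -0.9988] yd 17.73 q [-0.701  0.15   0.311  1.76  -0.047  1.288 -0.068] F [ 0.2 -1.5 -3
t 12.6 pos [0.4917 0.1165 0.2106] x [-0.044  -0.0205 -0.9988] yd 17.72 q [-0.649  0.118  0.349  1.792 -0.035  1.287  0.019] F [ 1.5 -0.4 -3.
t 12.72 pos [0.4928 0.0645 0.2125] x [-0.0428 -0.0205 -0.9989] yd 17.73 q [-0.593  0.095  0.389  1.813 -0.026  1.287  0.112] F [-0.4 -0.1 -4
t 12.85 pos [0.4938 0.0122 0.2148] x [-0.041  -0.0202 -0.999 ] yd 17.7 q [-0.536  0.082  0.434  1.822 -0.019  1.288  0.212] F [ 0.5  1.1 -5.
t 12.97 pos [0.4944 0.007  0.2163] x [-0.039  -0.0207 -0.999 ] yd 17.26 q [-0.531  0.08   0.439  1.821 -0.018  1.289  0.214] F [ 0.9  0.2 -5.3] T [ 0.049 -0.065  0.019] w 0.0157
```

```bash
for i in 1 2 3 4 5; do python3 -m inch '[{"translation":[0,0,0],"spin":10.5}]' >/dev/null;python3 s.py|cut -c1-140; done;  for i in 1 2 3 4 5; do python3 -m inch '[{"translation":[0,0,0],"spin":-10.5}]' >/dev/null;python3 s.py|cut -c1-140; done;  python3 -m inch '[{"translation":[0,0,0],"spin":0}]' >/dev/null;python3 s.py
```

```text
t 13.1 pos [0.495  0.0067 0.2174] x [-0.0377 -0.0198 -0.9991] yd 6.7 q [-0.537  0.08   0.446  1.819 -0.019  1.29   0.031] F [ 1.1  1.1 -5.2]
t 13.22 pos [0.4957 0.0065 0.2185] x [-0.0361 -0.0194 -0.9992] yd -4.19 q [-0.545  0.079  0.455  1.818 -0.019  1.291 -0.157] F [ 0.7 -0.1 -4
t 13.35 pos [0.4962 0.0067 0.2195] x [-0.0349 -0.019  -0.9992] yd -14.89 q [-0.553  0.079  0.463  1.816 -0.02   1.291 -0.344] F [-0.2  0.1 -
t 13.47 pos [0.4968 0.007  0.2205] x [-0.0336 -0.0185 -0.9993] yd -25.63 q [-0.561  0.078  0.471  1.815 -0.021  1.292 -0.531] F [-0.6 -0.  -
t 13.6 pos [0.4974 0.0074 0.2215] x [-0.0324 -0.0182 -0.9993] yd -36.36 q [-0.568  0.078  0.479  1.813 -0.021  1.293 -0.718] F [-0.3  1.  -4
t 13.72 pos [0.498  0.0078 0.2225] x [-0.031  -0.0178 -0.9994] yd -26.13 q [-0.562  0.077  0.471  1.811 -0.021  1.294 -0.541] F [-0.   0.  -
t 13.85 pos [0.4986 0.0082 0.2236] x [-0.0298 -0.0174 -0.9994] yd -15.29 q [-0.555  0.077  0.463  1.809 -0.021  1.295 -0.353] F [ 0.5 -0.1 -
t 13.97 pos [0.4992 0.0085 0.2245] x [-0.0285 -0.017  -0.9994] yd -4.53 q [-0.547  0.077  0.455  1.807 -0.02   1.296 -0.166] F [ 0.8  0.  -4
t 14.1 pos [0.4998 0.0089 0.2255] x [-0.0273 -0.0166 -0.9995] yd 6.23 q [-0.54   0.076  0.447  1.805 -0.02   1.297  0.021] F [ 0.9  0.5 -4.2
t 14.22 pos [0.5003 0.0093 0.2265] x [-0.026  -0.0162 -0.9995] yd 16.97 q [-0.533  0.076  0.439  1.803 -0.019  1.298  0.207] F [ 0.2 -0.1 -4
t 14.35 pos [0.5008 0.0095 0.2274] x [-0.025  -0.0159 -0.9996] yd 16.94 q [-0.533  0.076  0.439  1.801 -0.019  1.298  0.206] F [-0.5  0.2 -5. ] T [-0.035 -0.037  0.002] w 0.0153
```

```bash
python3 -m inch '[{"translation":[0,0,0],"spin":0},{"translation":[0,0,0],"spin":0},{"translation":[0,0,0],"spin":0},{"translation":[0,0,0],"spin":0},{"translation":[0,0,0],"spin":0},{"translation":[0,0,0],"spin":0}]' >/dev/null;python3 s.py
python3 -m inch '[{"translation":[0,0,0],"spin":0},{"translation":[0,0,0],"spin":0},{"translation":[0,0,0],"spin":0},{"translation":[0,0,0],"spin":0},{"translation":[0,0,0],"spin":0},{"translation":[0,0,0],"spin":0}]' >/dev/null;python3 s.py
```

```text
t 15.1 pos [0.5012 0.0098 0.2281] x [-0.0241 -0.0156 -0.9996] yd 16.4 q [-0.534  0.075  0.439  1.8   -0.02   1.299  0.196] F [ 0.4 -0.1 -4.4] T [-0.08  -0.106 -0.043] w 0.0155
t 15.85 pos [0.5012 0.0098 0.228 ] x [-0.0242 -0.0156 -0.9996] yd 16.39 q [-0.534  0.075  0.439  1.8   -0.02   1.299  0.196] F [ 0.2  0.1 -5.8] T [-0.072 -0.051 -0.005] w 0.0163
```

```bash
python3 -m inch '[{"translation":[0,-5,0],"spin":0},{"translation":[0,-5,0],"spin":0}]' >/dev/null;python3 s.py|cut -c1-140
python3 -m inch '[{"translation":[0,0,0],"spin":0}]' >/dev/null;python3 s.py|cut -c1-140
python3 -m inch '[{"translation":[0,5,0],"spin":0},{"translation":[0,5,0],"spin":0}]' >/dev/null;python3 s.py|cut -c1-140
python3 -m inch '[{"translation":[0,0,0],"spin":5},{"translation":[0,0,0],"spin":5},{"translation":[0,0,0],"spin":5},{"translation":[0,0,0],"spin":5}]' >/dev/null;python3 s.py|cut -c1-140
python3 -m inch '[{"translation":[0,0,0],"spin":-5},{"translation":[0,0,0],"spin":-5},{"translation":[0,0,0],"spin":-5},{"translation":[0,0,0],"spin":-5}]' >/dev/null;python3 s.py|cut -c1-140
```

```text
t 16.1 pos [ 0.405  -0.0183  0.2299] x [-0.0256 -0.0188 -0.9995] yd 16.45 q [-0.539 -0.175  0.415  2.008  0.088  1.322  0.134] F [ 0.5 -1.3 
t 16.23 pos [ 0.4028 -0.0192  0.23  ] x [-0.0254 -0.0171 -0.9995] yd 16.39 q [-0.538 -0.181  0.415  2.012  0.089  1.324  0.134] F [ 1.1  0.5
t 16.48 pos [0.5003 0.009  0.2289] x [-0.0211 -0.0131 -0.9997] yd 16.33 q [-0.553  0.07   0.461  1.804 -0.021  1.297  0.198] F [ 0.1  0.3 -3
t 16.98 pos [0.5052 0.0117 0.2268] x [-0.022  -0.0173 -0.9996] yd -4.08 q [-0.568  0.085  0.474  1.795 -0.024  1.295 -0.159] F [ 0.1 -0.3 -4
t 17.48 pos [0.5077 0.0131 0.2263] x [-0.0211 -0.0184 -0.9996] yd 16.53 q [-0.553  0.091  0.456  1.79  -0.025  1.293  0.198] F [-0.7 -0.2 -5
```

Residual tilt is 1.6°, which is usable because the carrier will self-level when released. I'm moving above the pocket with gentler rows.

Run:
```python
from h import *
togo([.531,-.022,.19],1.827+np.pi/2)
```

```text
t 17.48 pos [0.5077 0.0131 0.2263] tooly deg 16.5 x [-0.021 -0.018 -1.   ] q7 0.2 F [-0.69 -0.21 -5.5 ] T [-0.031  0.043 -0.002] w 0.0156
  go cm [3.64 1.33 3.99] spin 1.8
```

```bash
python3 -m inch '[{"translation":[1.2,0.6,2.0],"spin":1.8},{"translation":[1.2,0.6,1.9],"spin":0},{"translation":[1.2,0,0],"spin":0},{"translation":[0,0,0],"spin":0},{"translation":[0,0,0],"spin":0}]'
python3 - <<'E'
from h import *
togo([.531,-.022,.19],1.827+np.pi/2)
im=optics.camera("wrist");cv2.imwrite("pics/w4.png",im[:,:,::-1])
crop(im,200,80,200,100,4,"c7.png")
E
```

```text
time: 18.1
ee_pos: [0.5318, -0.0201, 0.1891]
eef_rot: [0.421, 0.562, -0.44, 0.559]
ft_force: [-1.2, -0.4, -4.9]
width: 0.0157
t 18.1 pos [ 0.5318 -0.0201  0.1891] tooly deg 15.0 x [-0.02  -0.019 -1.   ] q7 0.27 F [-1.24 -0.35 -4.88] T [-0.031 -0.032  0.059] w 0.0157
  go cm [-0.08 -0.13  0.17] spin 0.3
```

View pics/c7.png

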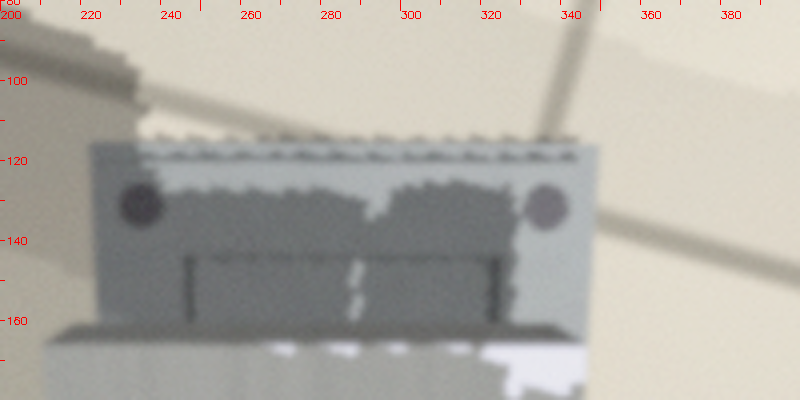

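Run:
```python
from h import *
st=r.read_state()
P=px2w("wrist",[(246.2,144.4),(325,144.4)],.026,st);print("pocket rear corners",P.round(4),np.linalg.norm(P[1]-P[0]))
N=px2w("wrist",[(222.5,116),(349.5,116)],.026,st);print("nest rear",N.round(4),np.linalg.norm(N[1]-N[0]))
d=P[1]-P[0];print("yaw y",np.degrees(np.arctan2(d[1],d[0])))
d=N[1]-N[0];print("yaw y",np.degrees(np.arctan2(d[1],d[0])))
M=R.from_quat(st["eef_rot"]).as_matrix();p=np.array(st["ee_pos"])
C=px2tool([(211.2,165.8),(346.5,165.8)],.0234);print("carrier rear tool",C.round(4))
W=p+C@M.T
mid=P.mean(0);cm=W.mean(0)
d=M.T@(mid-cm);print("pocket mid - carrier rear mid (world)",(mid-cm).round(4),"tool cm",(d*100).round(2))
```

```text
pocket rear corners [[0.4874 0.0181 0.026 ]
 [0.557  0.0368 0.026 ]] 0.07216180240455962
nest rear [[0.4608 0.0371 0.026 ]
 [0.5707 0.0664 0.026 ]] 0.11374886740826111
yaw y 15.061115284372951
yaw y 14.958401322606262
carrier rear tool [[ 0.0234 -0.0341 -0.0495]
 [ 0.0234  0.0348 -0.0494]]
pocket mid - carrier rear mid (world) [ 3.400e-03 -1.000e-04 -1.391e-01] tool cm [13.9   0.66 -0.08]
```

```bash
python3 -m inch '[{"translation":[2.6,0.16,0],"spin":0},{"translation":[2.6,0.16,0],"spin":0},{"translation":[2.6,0.16,0],"spin":0},{"translation":[1.8,0.16,0],"spin":0},{"translation":[0.4,0,0],"spin":0},{"translation":[0,0,0],"spin":0}]'
python3 - <<'E'
from h import *
togo([.5352,-.0214,.085],np.radians(105+90))
im=optics.camera("wrist");cv2.imwrite("pics/w5.png",im[:,:,::-1])
crop(im,180,100,200,100,4,"c8.png")
print("handle",px2w("top",[(245+660/7,185+130/7)],.1))
E
```

```text
time: 18.9
ee_pos: [0.5388, -0.0169, 0.09]
eef_rot: [0.422, 0.562, -0.437, 0.562]
ft_force: [0.5, -0.2, -5.0]
width: 0.0158
t 18.9 pos [ 0.5388 -0.0169  0.09  ] tooly deg 15.2 x [-0.013 -0.016 -1.   ] q7 0.33 F [ 0.54 -0.17 -4.98] T [ 0.019 -0.034 -0.004] w 0.0158
  go cm [ 0.52 -0.45  0.33] spin 0.2
handle [[ 0.56587003 -0.14239757  0.1       ]]
```

View pics/c8.png

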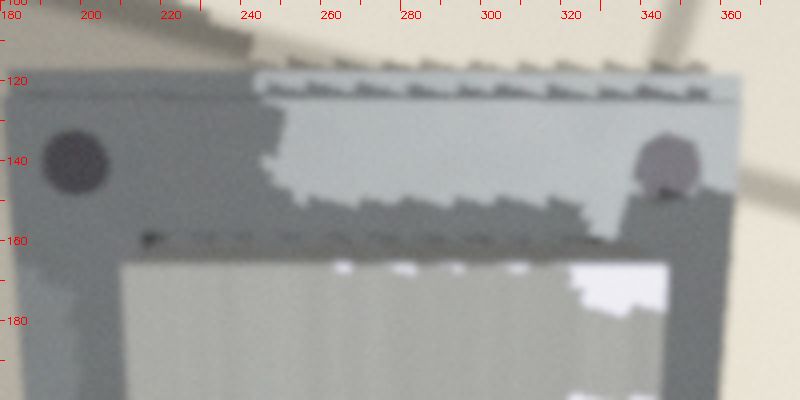

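```bash
cat > rel.py <<'E'
from h import *
def rel(pl,pr,cl,cr,h=.026):
    """pocket pts at world height h, carrier rear corners; in tool frame"""
    st=r.read_state();M=R.from_quat(st["eef_rot"]).as_matrix();p=np.array(st["ee_pos"])
    A=(px2w("wrist",[pl,pr],h,st)-p)@M
    C=px2tool([cl,cr],.0234)
    print("pk",A.round(4).tolist(),"\ncar",C.round(4).tolist())
    print("mid diff mm",((A.mean(0)-C.mean(0))*1e3).round(1),"dist",np.linalg.norm(A[1]-A[0]).round(4),"rot deg pk",np.degrees(np.arctan2(A[1,2]-A[0,2],A[1,1]-A[0,1])).round(2),"car",np.degrees(np.arctan2(C[1,2]-C[0,2],C[1,1]-C[0,1])).round(2))
E
python3 - <<'E'
from rel import *
rel((199,140.5),(347,141.5),(210,165.5),(347,165.5))
rel((182,118),(365,118.7),(210,165.5),(347,165.5))
rel((216,159.5),(216,159.5),(210,165.5),(347,165.5))
im=cv2.imread("pics/w5.png")[:,:,::-1]
crop(im,195,140,60,40,12,"c9.png");crop(im,300,140,60,40,12,"c10.png")
E
```

```text
pk [[0.0644, -0.0492, -0.0597], [0.0629, 0.0426, -0.0591]] 
car [[0.0234, -0.0347, -0.0496], [0.0234, 0.0351, -0.0496]]
mid diff mm [40.2 -3.5 -9.8] dist 0.0918 rot deg pk 0.38 car 0.05
pk [[0.0644, -0.0587, -0.0733], [0.0625, 0.0527, -0.0727]] 
car [[0.0234, -0.0347, -0.0496], [0.0234, 0.0351, -0.0496]]
mid diff mm [ 40.   -3.2 -23.4] dist 0.1115 rot deg pk 0.27 car 0.05
pk [[0.0643, -0.0392, -0.0479], [0.0643, -0.0392, -0.0479]] 
car [[0.0234, -0.0347, -0.0496], [0.0234, 0.0351, -0.0496]]
mid diff mm [ 40.9 -39.3   1.7] dist 0.0 rot deg pk 0.0 car 0.05
```

View pics/c9.png

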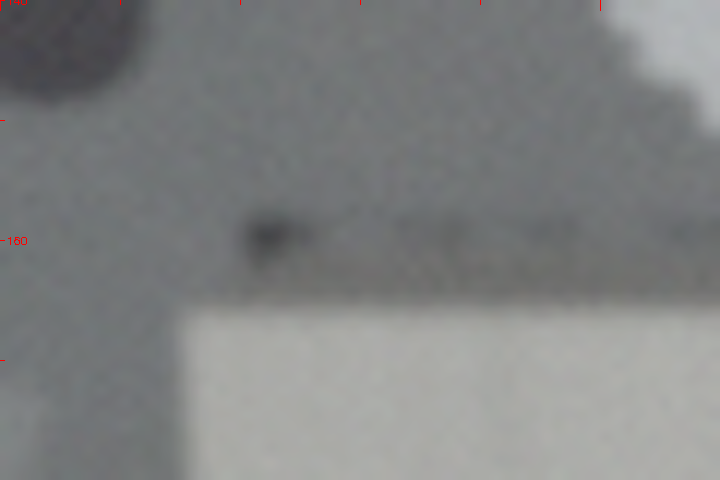

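View pics/c10.png

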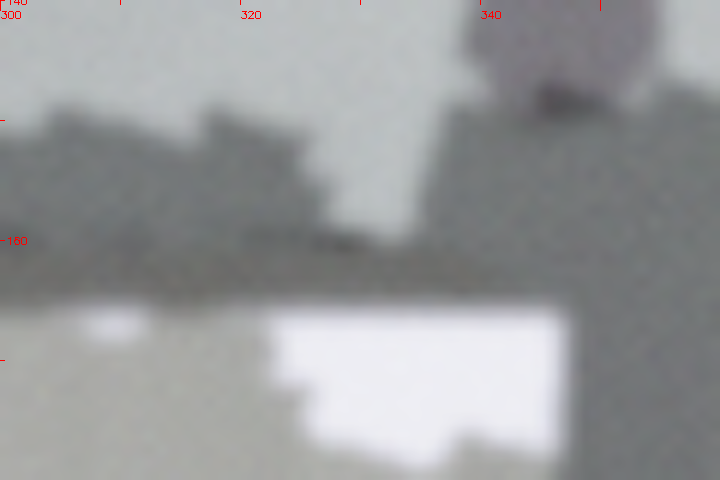

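```bash
python3 -m inch '[{"translation":[0.6,-0.33,0.2],"spin":-0.3},{"translation":[0.6,0,0],"spin":0},{"translation":[0,0,0],"spin":0},{"translation":[0,0,0],"spin":0}]'
python3 - <<'E'
from h import *
togo([.5352,-.0214,.075],np.radians(105+90))
im=optics.camera("wrist");cv2.imwrite("pics/w6.png",im[:,:,::-1])
crop(im,180,100,200,100,4,"c11.png")
crop(im,195,140,60,40,12,"c12.png")
E
```

```text
time: 19.45
ee_pos: [0.5368, -0.0201, 0.079]
eef_rot: [0.421, 0.563, -0.434, 0.563]
ft_force: [0.1, -0.3, -4.4]
width: 0.0157
t 19.45 pos [ 0.5368 -0.0201  0.079 ] tooly deg 15.5 x [-0.01  -0.015 -1.   ] q7 0.34 F [ 0.12 -0.26 -4.36] T [ 0.013  0.004 -0.016] w 0.0157
  go cm [ 0.41 -0.18  0.08] spin 0.5
```

View pics/c11.png

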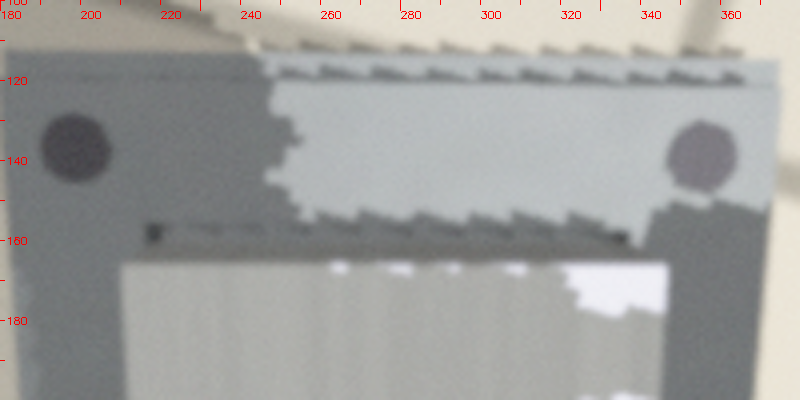

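View pics/c12.png

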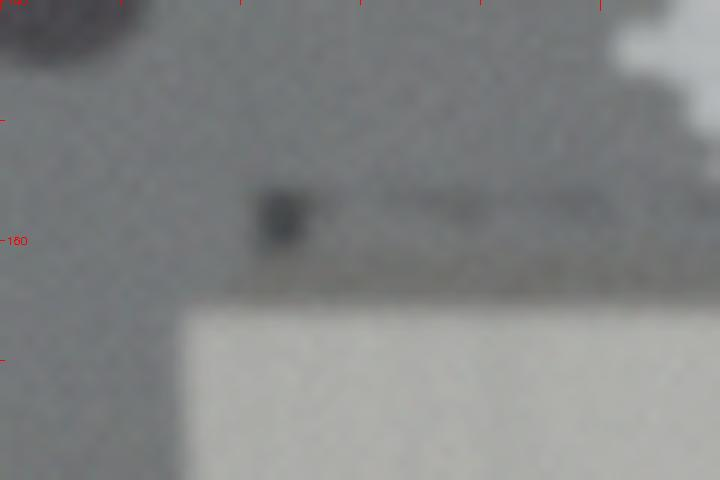

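Run:
```python
from rel import *
rel((216.3,155.8),(337,157.5),(210,165.6),(347,165.6))
rel((182,113.5),(374.5,115.5),(210,165.6),(347,165.6))
```

```text
pk [[0.053, -0.0368, -0.0514], [0.052, 0.0349, -0.0505]] 
car [[0.0234, -0.0347, -0.0496], [0.0234, 0.0351, -0.0495]]
mid diff mm [29.1 -1.1 -1.4] dist 0.0717 rot deg pk 0.77 car 0.05
pk [[0.0529, -0.0553, -0.0757], [0.0514, 0.0552, -0.0745]] 
car [[0.0234, -0.0347, -0.0496], [0.0234, 0.0351, -0.0495]]
mid diff mm [ 28.8  -0.2 -25.5] dist 0.1106 rot deg pk 0.63 car 0.05
```

```bash
python3 -m inch '[{"translation":[0.3,-0.08,0],"spin":0.7},{"translation":[0.2,0,0],"spin":0},{"translation":[0,0,0],"spin":0},{"translation":[0,0,0],"spin":0}]'
python3 - <<'E'
from h import *
togo([.5352,-.0214,.06],np.radians(105+90))
im=optics.camera("wrist");cv2.imwrite("pics/w7.png",im[:,:,::-1])
crop(im,180,100,200,100,4,"c13.png")
E
```

```text
time: 20.0
ee_pos: [0.536, -0.0203, 0.0738]
eef_rot: [0.425, 0.56, -0.438, 0.561]
ft_force: [-0.6, 0.6, -5.1]
width: 0.0156
t 20.0 pos [ 0.536  -0.0203  0.0738] tooly deg 14.8 x [-0.01  -0.015 -1.   ] q7 0.33 F [-0.59  0.61 -5.13] T [-0.01   0.001 -0.037] w 0.0156
  go cm [ 1.38 -0.08  0.07] spin -0.2
```

View pics/c13.png

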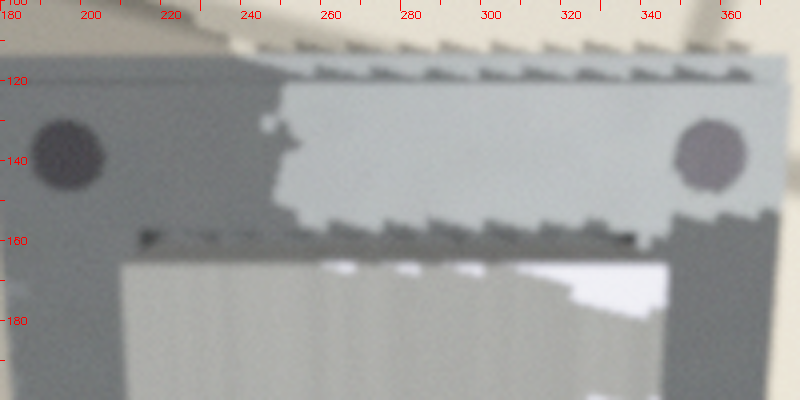

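Run:
```python
from rel import *
rel((214.8,157.8),(339,158.2),(210,165.6),(347,165.6))
rel((196.5,138.5),(357.5,138.8),(210,165.6),(347,165.6))
im=cv2.imread("pics/w7.png")[:,:,::-1]
crop(im,200,145,50,30,14,"c12.png");crop(im,310,145,50,30,14,"c14.png")
```

```text
pk [[0.0477, -0.0367, -0.0508], [0.0467, 0.0351, -0.0507]] 
car [[0.0234, -0.0347, -0.0496], [0.0234, 0.0351, -0.0495]]
mid diff mm [23.8 -1.  -1.2] dist 0.0718 rot deg pk 0.15 car 0.05
pk [[0.0477, -0.0466, -0.0618], [0.0465, 0.0451, -0.0616]] 
car [[0.0234, -0.0347, -0.0496], [0.0234, 0.0351, -0.0495]]
mid diff mm [ 23.7  -0.9 -12.2] dist 0.0917 rot deg pk 0.11 car 0.05
```

View pics/c12.png

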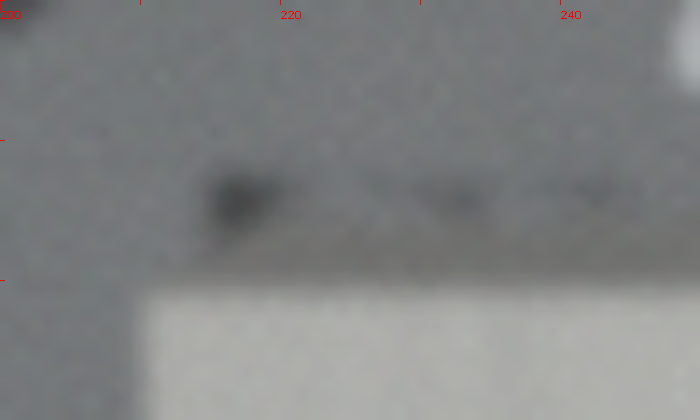

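View pics/c14.png

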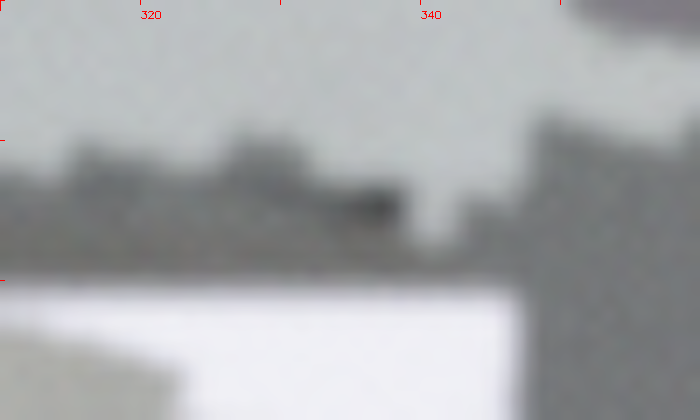

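```bash
python3 -m inch '[{"translation":[0,-0.1,0],"spin":0},{"translation":[0.2,0,0],"spin":0},{"translation":[0.2,0,0],"spin":0},{"translation":[0.1,0,0],"spin":0}]';python3 s.py
```

```text
time: 20.55
ee_pos: [0.535, -0.0206, 0.0686]
eef_rot: [0.425, 0.56, -0.438, 0.561]
ft_force: [0.6, 0.1, -5.3]
width: 0.0159
t 20.55 pos [ 0.535  -0.0206  0.0686] x [-0.0099 -0.015  -0.9998] yd 14.79 q [-0.458  0.329  0.467  1.898 -0.159  0.964  0.338] F [ 0.6  0.1 -5.3] T [-0.037  0.02   0.004] w 0.0159
```

No contact force, and the underside is already about 4 mm below the wall tops. Continuing down.

```bash
python3 -m inch '[{"translation":[0.2,0,0],"spin":0},{"translation":[0.2,0,0],"spin":0},{"translation":[0.2,0,0],"spin":0},{"translation":[0.1,0,0],"spin":0}]';python3 s.py
python3 -m inch '[{"translation":[0.1,0,0],"spin":0},{"translation":[0.1,0,0],"spin":0}]';python3 s.py
```

```text
time: 21.05
ee_pos: [0.5349, -0.0207, 0.061]
eef_rot: [0.425, 0.56, -0.438, 0.561]
ft_force: [0.5, 1.4, -4.8]
width: 0.0157
t 21.05 pos [ 0.5349 -0.0207  0.061 ] x [-0.01   -0.0151 -0.9998] yd 14.79 q [-0.455  0.34   0.464  1.903 -0.166  0.949  0.343] F [ 0.5  1.4 -4.8] T [-0.047 -0.031  0.025] w 0.0157
time: 21.3
ee_pos: [0.5351, -0.0213, 0.0598]
eef_rot: [0.425, 0.56, -0.438, 0.561]
ft_force: [-4.6, -1.6, 8.1]
width: 0.0156
t 21.3 pos [ 0.5351 -0.0213  0.0598] x [-0.0097 -0.0151 -0.9998] yd 14.76 q [-0.453  0.342  0.464  1.904 -0.167  0.946  0.345] F [-4.6 -1.6  8.1] T [-0.084  1.07   0.13 ] w 0.0156
```

It touched the floor at z≈0.060, as expected. Releasing.

```bash
python3 -m inch '[{"translation":[0,0,0],"spin":0},{"translation":[0,0,0],"spin":0},{"translation":[0,0,0],"spin":0},{"translation":[0,0,0],"spin":0}]' 0.5;python3 s.py
python3 -m inch '[{"translation":[-2.5,0,0],"spin":0},{"translation":[-2.5,0,0],"spin":0},{"translation":[-2.5,0,0],"spin":0},{"translation":[-2.5,0,0],"spin":0},{"translation":[0,0,0],"spin":0}]'
python3 s.py
python3 - <<'E'
from h import *
im=optics.camera("wrist");cv2.imwrite("pics/w8.png",im[:,:,::-1])
st=r.read_state()
im=optics.camera("side");cv2.imwrite("pics/s8.png",im[:,:,::-1]);crop(im,215,195,100,80,7,"c15.png")
im=optics.camera("top");cv2.imwrite("pics/t8.png",im[:,:,::-1]);crop(im,245,170,120,90,6,"c16.png")
E
```

```text
time: 21.8
ee_pos: [0.5365, -0.021, 0.0609]
eef_rot: [0.426, 0.559, -0.437, 0.561]
ft_force: [-0.1, 0.1, 0.5]
width: 0.0418
t 21.8 pos [ 0.5365 -0.021   0.0609] x [-0.0066 -0.0146 -0.9999] yd 14.77 q [-0.453  0.341  0.464  1.902 -0.168  0.946  0.345] F [-0.1  0.1  0.5] T [-0.083  0.038  0.019] w 0.0418
time: 22.42
ee_pos: [0.5371, -0.0193, 0.1635]
eef_rot: [0.426, 0.559, -0.437, 0.561]
ft_force: [0.6, -0.2, -0.1]
width: 0.0436
t 22.43 pos [ 0.5371 -0.0193  0.1635] x [-0.007  -0.0148 -0.9999] yd 14.78 q [-0.492  0.21   0.492  1.81  -0.092  1.155  0.286] F [ 0.6 -0.2 -0.1] T [-0.009  0.047 -0.031] w 0.0436
```

View pics/w8.png

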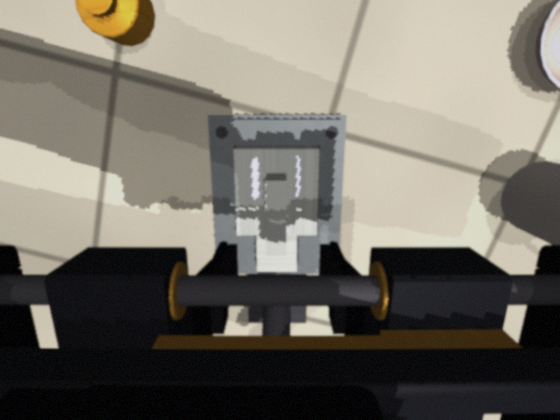

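View pics/c15.png

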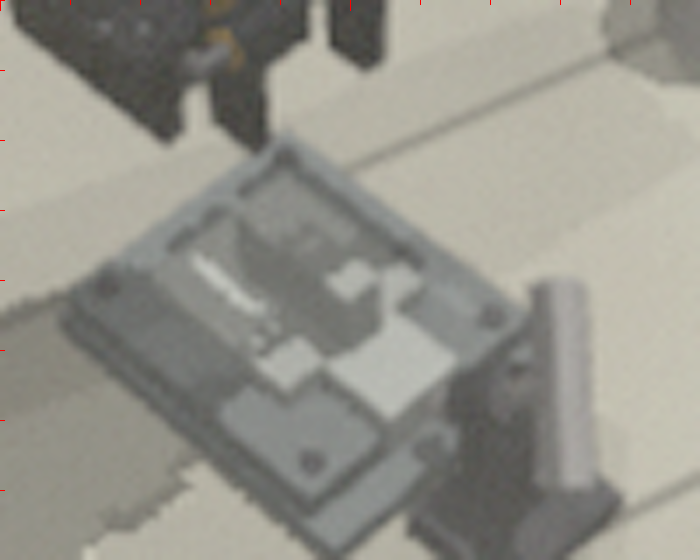

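View pics/c16.png

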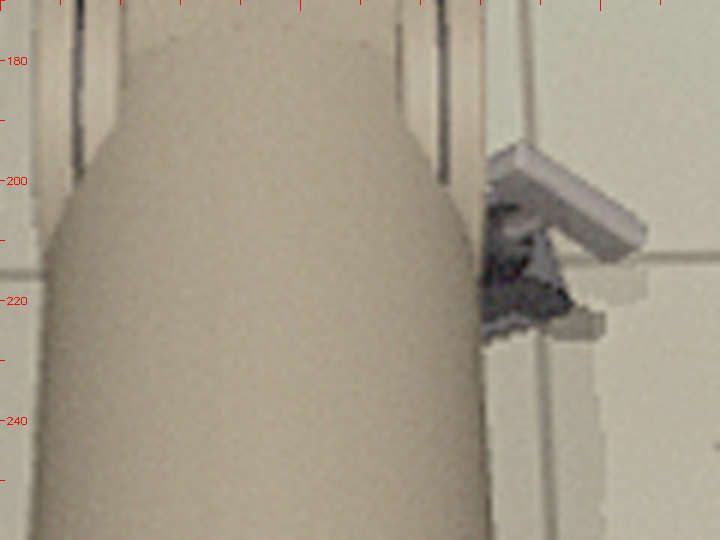

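The pictures show the carrier lying in the pocket with its tongue towards the clamp. I'm checking the seating by reprojecting the home model into the wrist and side views, and collecting handle pixels.

Run:
```python
from h import *
st=r.read_state()
p,a=np.array([.536,-.021]),np.radians(104.9)
c,s=np.cos(a),np.sin(a)
for m in [(50,-35,36),(50,35,36),(-60,18,36),(-60,-18,36),(30,-8,68),(30,8,68)]:
    x,y,z=np.array(m)/1e3;P=[[p[0]+c*x-s*y,p[1]+s*x+c*y,z]]
    print(m,w2px("wrist",P,st)[0].round(1),w2px("side",P)[0].round(1))
im=cv2.imread("pics/w8.png")[:,:,::-1];crop(im,200,105,160,140,5,"c17.png")
im=cv2.imread("pics/s8.png")[:,:,::-1];crop(im,270,225,50,70,8,"c18.png")
im=cv2.imread("pics/top0.png")[:,:,::-1];crop(im,310,185,50,45,14,"c19.png")
```

```text
(50, -35, 36) [323.7 148.4] [255.5 219.3]
(50, 35, 36) [236.8 148.5] [236.  233.9]
(-60, 18, 36) [260.3 272.5] [270.4 254.5]
(-60, -18, 36) [300.4 272.7] [280.5 246.2]
(30, -8, 68) [290.9 180.5] [252.7 221.1]
(30, 8, 68) [268.9 180.5] [248.2 224.5]
```

View pics/c17.png

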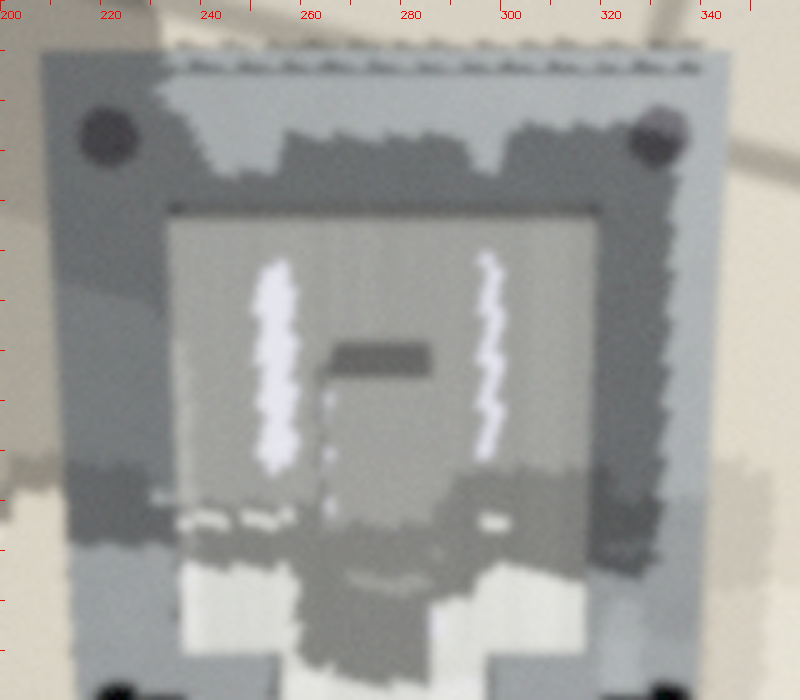

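View pics/c18.png

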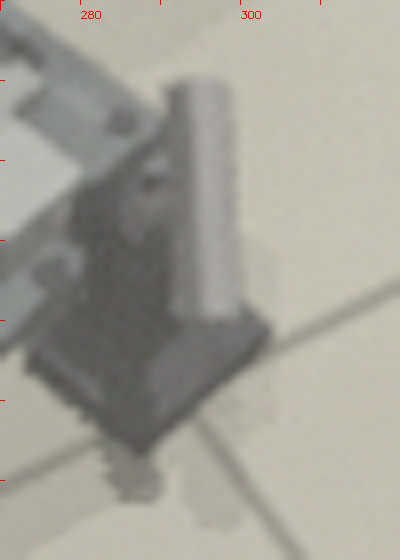

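View pics/c19.png

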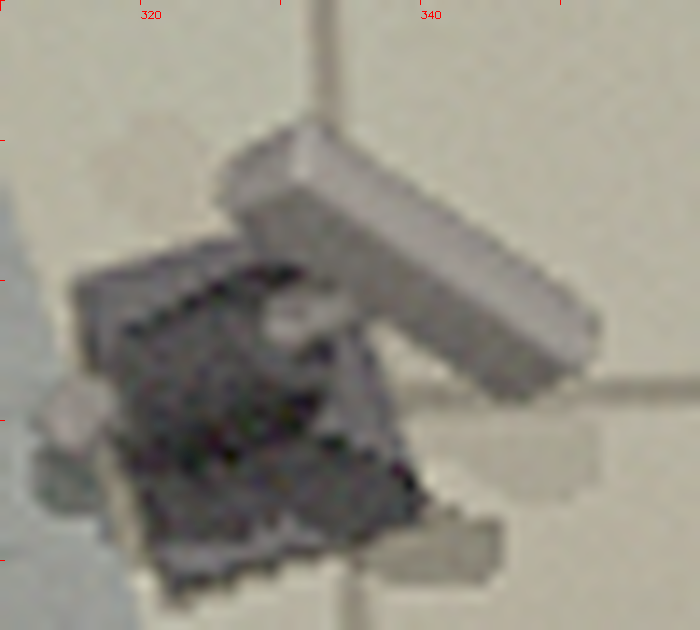

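The carrier is square in the pocket: the rear gap is even, the side edges are parallel, and the step corners match. Next, the handle pose.

```bash
cat > hd.py <<'E'
from h import *
from scipy.optimize import least_squares
a=np.radians(104.9);xp=np.array([np.cos(a),np.sin(a),0]);yp=np.array([-np.sin(a),np.cos(a),0]);zz=np.array([0,0,1.])
PK=np.array([.536,-.021,.012])
u=-np.sin(np.radians(40))*xp+np.cos(np.radians(40))*zz
e1=np.cos(np.radians(40))*xp+np.sin(np.radians(40))*zz
def bar(th):
    b=np.cos(th)*e1+np.sin(th)*yp
    return b,np.cross(u,b)
def corners(H,th):
    b,n=bar(th)
    return np.array([H+i*.036*b+j*.007*n+k*.011*u for i in(-1,1) for j in(-1,1) for k in(-1,1)])
E
python3 - <<'E'
from hd import *
ob=[("top",(328.9,196.4),0),("top",(349.6,210.7),1),("side",(295,235.6),0),("side",(295.6,263.7),1)]
def f(q,free):
    H=q[:3] if free else PK*[1,1,0]+q[0]*xp+q[1]*yp+.1*zz
    b,_=bar(q[-1])
    return np.ravel([w2px(c,[H+(.036 if e else -.036)*b])[0]-np.array(p) for c,p,e in ob])
for free in (0,1):
  for t0 in (0,1.5,3,4.5):
    q0=[.56,-.14,.1,t0] if free else [-.12,0,t0]
    s=least_squares(f,q0,args=(free,),x_scale=[.01]*(len(q0)-1)+[.3]);
    if s.cost<60: print(free,s.x.round(4),s.cost.round(2),s.fun.round(1), np.degrees(s.x[-1])%360)
E
```

```text
0 [-1.2480e-01  1.2000e-03  2.5143e+00] 3.38 [-0.7 -0.9 -0.1 -0.2 -0.6 -0.7 -0.   2.1] 144.0574894105768
0 [-1.2480e-01  1.2000e-03  2.5143e+00] 3.38 [-0.7 -0.9 -0.1 -0.2 -0.6 -0.7 -0.   2.1] 144.05748744643424
0 [-1.2480e-01  1.2000e-03  2.5143e+00] 3.38 [-0.7 -0.9 -0.1 -0.2 -0.6 -0.7 -0.   2.1] 144.0575152401338
0 [-1.2480e-01  1.2000e-03  2.5143e+00] 3.38 [-0.7 -0.9 -0.1 -0.2 -0.6 -0.7 -0.   2.1] 144.0575000661275
1 [ 0.5662 -0.1424  0.103   2.5148] 2.99 [-0.3 -0.9  0.3 -0.1 -0.7 -1.2 -0.2  1.7] 144.0889448068991
1 [ 0.5662 -0.1424  0.103   2.5148] 2.99 [-0.3 -0.9  0.3 -0.1 -0.7 -1.2 -0.2  1.7] 144.08894272569154
1 [ 0.5662 -0.1424  0.103   2.5148] 2.99 [-0.3 -0.9  0.3 -0.1 -0.7 -1.2 -0.2  1.7] 144.08897429651591
1 [ 0.5662 -0.1424  0.103   2.5148] 2.99 [-0.3 -0.9  0.3 -0.1 -0.7 -1.2 -0.2  1.7] 144.0889569910644
```

The handle fit is consistent across both cameras: H≈(0.566,−0.142,0.10) with the bar at −36° in its tilted plane. The tool can't tilt, so I'll push the bar end round with closed fingers and read the force. Free drag of 0.15 N m calibrates the lever. Next I'm setting up the pose planner.

```bash
cat >> hd.py <<'E'
H=PK*[1,1,0]+(-.1248)*xp+.001*yp+.1*zz
def pose(thd,L=.034,gap=0.,drop=.004):
    th=np.radians(thd);b,n=bar(th)
    rr=np.arcsin(min(1,abs(n[2])));hw=.007*np.cos(rr)+.011*np.sin(rr)
    nh=n*[1,1,0];nh/=np.linalg.norm(nh)
    t=H+L*b+(hw+.0095+gap)*nh
    # tip below lower edge of bar at lever
    low=H[2]+L*b[2]-.011*u[2]-.007*abs(n[2])
    t[2]=low-drop+.017
    push=-nh; zy=np.degrees(np.arctan2(push[1],push[0]))
    return t,zy+90   # tcp, tool-y yaw deg
def go(thd,**k):
    t,y=pose(thd,**k);st,M,p=tool()
    cy=np.degrees(np.arctan2(M[1,1],M[0,1]));sp=-((y-cy+180)%360-180)
    print("th",thd,"tgt",t.round(4),"tool-y",round(y,1),"| go cm",(M.T@(t-p)*100).round(2),"spin",round(sp,1))
def thest():
    """bar angle from finger z-face touching at present"""
    st,M,p=tool();best=min(np.arange(-300,0,.5),key=lambda a:abs(np.dot((p-pose(a)[0])*[1,1,0],M[:,2]*[1,1,0]))+.0*a)
    return best
E
python3 s.py
python3 - <<'E'
from hd import *
print(H.round(4))
go(-36,gap=.012)
for a in (-36,-60,-90,-120,-150,-180,-220): go(a)
E
```

```text
t 22.57 pos [ 0.5356 -0.0193  0.161 ] x [-0.0113 -0.0156 -0.9998] yd 14.79 q [-0.492  0.212  0.491  1.813 -0.092  1.154  0.286] F [ 0.1 -0.5 -0.3] T [-0.048  0.061 -0.031] w 0.0433
[ 0.5671 -0.1419  0.1   ]
th -36 tgt [ 0.5499 -0.1085  0.1196] tool-y 75.8 | go cm [ 4.26 -0.83  8.93] spin -61.0
th -36 tgt [ 0.5615 -0.1114  0.1196] tool-y 75.8 | go cm [4.25 0.22 9.52] spin -61.0
th -60 tgt [ 0.5754 -0.1085  0.1116] tool-y 51.9 | go cm [5.03 1.65 9.58] spin -37.1
th -90 tgt [ 0.5943 -0.1119  0.1001] tool-y 14.9 | go cm [ 6.17  3.41 10.38] spin -0.1
th -120 tgt [ 0.607  -0.127   0.0897] tool-y -22.1 | go cm [ 7.21  4.26 12.15] spin 36.9
th -150 tgt [ 0.6047 -0.147   0.0834] tool-y -51.2 | go cm [ 7.88  3.54 14.01] spin 66.0
th -180 tgt [ 0.5898 -0.1628  0.0827] tool-y -75.1 | go cm [ 7.99  1.7  15.16] spin 89.9
th -220 tgt [ 0.5706 -0.173   0.0849] tool-y 252.2 | go cm [ 7.8  -0.42 15.66] spin 122.6
```

```bash
python3 -m inch '[{"translation":[0,-0.3,3],"spin":0},{"translation":[0,-0.3,3],"spin":0},{"translation":[0,-0.2,2.9],"spin":0},{"translation":[0,0,0],"spin":-10.2},{"translation":[0,0,0],"spin":-10.2},{"translation":[0,0,0],"spin":-10.2},{"translation":[0,0,0],"spin":-10.2},{"translation":[0,0,0],"spin":-10.2},{"translation":[0,0,0],"spin":-10},{"translation":[0,0,0],"spin":0}]' 1 40;python3 s.py
python3 - <<'E'
from hd import *
go(-36,gap=.012)
E
```

```text
time: 23.82
ee_pos: [0.545, -0.1097, 0.1498]
eef_rot: [0.069, 0.713, -0.083, 0.693]
ft_force: [-0.3, 0.6, 0.5]
width: 0.0003
t 23.82 pos [ 0.545  -0.1097  0.1498] x [-0.0303 -0.0167 -0.9994] yd 77.69 q [-0.228  0.275  0.389  1.756 -0.09   1.159  1.543] F [-0.3  0.6  0.5] T [ 0.043 -0.028  0.054] w 0.0003
th -36 tgt [ 0.5499 -0.1085  0.1196] tool-y 75.8 | go cm [3.   0.29 0.53] spin 1.9
```

```bash
python3 -m inch '[{"translation":[1.5,0.15,0.2],"spin":1.9},{"translation":[1.5,0.15,0.2],"spin":0},{"translation":[0,0,0],"spin":0},{"translation":[0,0,0],"spin":0}]';python3 s.py
python3 - <<'E'
from hd import *
go(-36,gap=0)
im=optics.camera("side");cv2.imwrite("pics/s9.png",im[:,:,::-1]);crop(im,240,190,100,85,8,"c20.png")
E
```

```text
time: 24.32
ee_pos: [0.5478, -0.1079, 0.1154]
eef_rot: [0.084, 0.712, -0.099, 0.69]
ft_force: [0.3, 0.2, -0.2]
width: 0.0007
t 24.32 pos [ 0.5478 -0.1079  0.1154] x [-0.0336 -0.0169 -0.9993] yd 75.17 q [-0.227  0.321  0.389  1.78  -0.11   1.096  1.509] F [ 0.3  0.2 -0.2] T [-0.018 -0.03  -0.05 ] w 0.0007
th -36 tgt [ 0.5615 -0.1114  0.1196] tool-y 75.8 | go cm [-0.46 -0.    1.4 ] spin -0.6
```

View pics/c20.png

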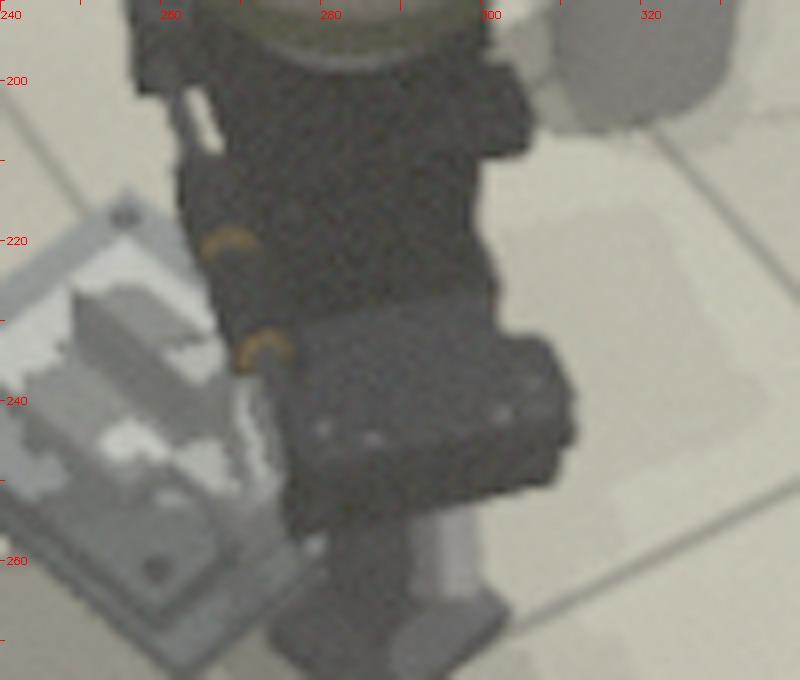

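```bash
python3 -m inch '[{"translation":[-0.2,0,0.4],"spin":0},{"translation":[-0.2,0,0.4],"spin":0},{"translation":[0,0,0.3],"spin":0}]';python3 s.py; python3 -m inch '[{"translation":[0,0,0.2],"spin":0}]' >/dev/null; python3 s.py;python3 -m inch '[{"translation":[0,0,0.2],"spin":0}]' >/dev/null; python3 s.py;python3 -m inch '[{"translation":[0,0,0.2],"spin":0}]' >/dev/null; python3 s.py
python3 - <<'E'
from hd import *
st,M,p=tool()
print(w2px("side",[p+M[:,0]*.017,p-M[:,0]*.05]).round(1)); go(-36);go(-40)
E
```

```text
time: 24.75
ee_pos: [0.5585, -0.1105, 0.12]
eef_rot: [0.084, 0.713, -0.099, 0.689]
ft_force: [-7.4, 2.3, 2.0]
width: 0.0003
t 24.75 pos [ 0.5585 -0.1105  0.12  ] x [-0.035  -0.016  -0.9993] yd 75.16 q [-0.22   0.34   0.389  1.746 -0.118  1.114  1.516] F [-7.4  2.3  2. ] T [ 0.71   1.809 -0.128] w 0.0003
t 24.88 pos [ 0.5593 -0.1105  0.1197] x [-0.0384 -0.0147 -0.9992] yd 75.16 q [-0.218  0.345  0.389  1.741 -0.12   1.119  1.518] F [-7.   3.6  4.1] T [ 0.701  1.637 -0.089] w 0.0002
t 25.0 pos [ 0.5601 -0.1105  0.1195] x [-0.0414 -0.0136 -0.999 ] yd 75.16 q [-0.217  0.349  0.388  1.736 -0.122  1.123  1.52 ] F [-7.5  3.1  4.4] T [ 0.605  1.56  -0.175] w 0.0004
t 25.12 pos [ 0.561  -0.1105  0.1193] x [-0.0444 -0.0124 -0.9989] yd 75.17 q [-0.215  0.354  0.388  1.731 -0.124  1.127  1.521] F [-7.1  2.4  4. ] T [ 0.575  1.556 -0.098] w 0.0006
[[285.6 241.6]
 [287.  222.6]]
th -36 tgt [ 0.5615 -0.1114  0.1196] tool-y 75.8 | go cm [-0.03 -0.08  0.07] spin -0.6
th -40 tgt [ 0.5637 -0.1107  0.1184] tool-y 72.2 | go cm [0.08 0.04 0.26] spin 3.0
```

```bash
cat >> hd.py <<'E'
def tq(thd,F,lev=.029):
    b,n=bar(np.radians(thd));P=lev*b+.007*n
    return np.dot(np.cross(P,-np.array(F)),u)
E
python3 - <<'E'
from hd import *
for l in (.021,.029,.036): print(tq(-36,[-7.2,2.9,4.2],l).round(3))
b,n=bar(np.radians(-36));print("F.n",np.dot([-7.2,2.9,4.2],n),"F.b",np.dot([-7.2,2.9,4.2],b),"F.u",np.dot([-7.2,2.9,4.2],u))
for a in (-44,-52,-60,-68): go(a)
E
```

```text
-0.173
-0.243
-0.304
F.n 8.708128071092796 F.b 1.4168455647612284 F.u 0.2259516387683088
th -44 tgt [ 0.5659 -0.1101  0.1172] tool-y 68.4 | go cm [0.19 0.17 0.47] spin 6.8
th -52 tgt [ 0.5705 -0.1091  0.1145] tool-y 60.5 | go cm [0.44 0.39 0.9 ] spin 14.7
th -60 tgt [ 0.5754 -0.1085  0.1116] tool-y 51.9 | go cm [0.7  0.58 1.36] spin 23.3
th -68 tgt [ 0.5804 -0.1084  0.1086] tool-y 42.7 | go cm [0.98 0.72 1.86] spin 32.5
```

```bash
sed -i 's/L=.034/L=.037/' hd.py; python3 -m inch '[{"translation":[0.15,0.2,0.5],"spin":7},{"translation":[0.2,0.15,0.5],"spin":7},{"translation":[0.2,0.1,0.5],"spin":7}]' >/dev/null;python3 s.py
python3 - <<'E'
from hd import *
for a in (-44,-52,-60,-68): go(a)
E
```

```text
t 25.5 pos [ 0.575  -0.1102  0.1142] x [-0.0489 -0.0085 -0.9988] yd 53.61 q [-0.256  0.399  0.447  1.696 -0.168  1.135  1.175] F [-5.6  3.1  6.2] T [ 0.704  1.199 -0.11 ] w 0.0008
th -44 tgt [ 0.5675 -0.1079  0.1186] tool-y 68.4 | go cm [-0.4  -0.28 -0.75] spin -14.8
th -52 tgt [ 0.5724 -0.1071  0.1157] tool-y 60.5 | go cm [-0.14  0.1  -0.39] spin -6.9
th -60 tgt [ 0.5776 -0.1067  0.1126] tool-y 51.9 | go cm [0.14 0.44 0.01] spin 1.7
th -68 tgt [ 0.5828 -0.1069  0.1093] tool-y 42.7 | go cm [0.44 0.76 0.45] spin 10.9
```

```bash
cat > q.py <<'E'
from hd import *
import sys
th=float(sys.argv[1]);st,M,p=tool();b,n=bar(np.radians(th));F=np.array(st["ft_force"])
print("F.n",round(F@n,2),"F.b",round(F@b,2),"F.u",round(F@u,2),"T",np.round(st["torque"],2))
for k in sys.argv[1:]: go(float(k))
E
python3 -m inch '[{"translation":[0.3,0.45,0.45],"spin":9},{"translation":[0.3,0.4,0.45],"spin":9},{"translation":[0.3,0.35,0.45],"spin":9}]' >/dev/null;python3 s.py; python3 q.py -80 -84 -88 -92 -100
```

```text
t 25.88 pos [ 0.5914 -0.1084  0.1041] x [-0.0536 -0.0038 -0.9986] yd 25.81 q [-0.311  0.462  0.528  1.659 -0.235  1.141  0.732] F [-3.7  3.7  2.5] T [ 0.688  0.774 -0.104] w 0.0003
F.n 5.44 F.b -1.73 F.u -1.04 T [ 0.69  0.77 -0.1 ]
th -80.0 tgt [ 0.5908 -0.1084  0.1043] tool-y 27.9 | go cm [-0.01 -0.05 -0.03] spin -2.1
th -84.0 tgt [ 0.5935 -0.1093  0.1026] tool-y 22.7 | go cm [0.14 0.15 0.17] spin 3.1
th -88.0 tgt [ 0.596  -0.1105  0.1009] tool-y 17.5 | go cm [0.3  0.34 0.39] spin 8.3
th -92.0 tgt [ 0.5984 -0.1119  0.0992] tool-y 12.3 | go cm [0.45 0.51 0.63] spin 13.5
th -100.0 tgt [ 0.6029 -0.1154  0.096 ] tool-y 1.9 | go cm [0.75 0.77 1.14] spin 23.9
```

```bash
python3 -m inch '[{"translation":[0.2,0.2,0.3],"spin":6.5},{"translation":[0.2,0.2,0.3],"spin":6.5}]' >/dev/null; python3 q.py -90 -94 -98; python3 -m inch '[{"translation":[0.2,0.18,0.3],"spin":6.5},{"translation":[0.2,0.15,0.3],"spin":6.5}]' >/dev/null;python3 s.py; python3 q.py -100 -104 -108
```

```text
F.n 5.25 F.b -2.15 F.u -1.02 T [ 0.66  0.54 -0.1 ]
th -90.0 tgt [ 0.5972 -0.1112  0.1001] tool-y 14.9 | go cm [-0.03 -0.03  0.07] spin -2.5
th -94.0 tgt [ 0.5996 -0.1127  0.0984] tool-y 9.7 | go cm [0.12 0.18 0.27] spin 2.7
th -98.0 tgt [ 0.6018 -0.1144  0.0968] tool-y 4.5 | go cm [0.27 0.36 0.49] spin 7.9
t 26.38 pos [ 0.602  -0.1136  0.0957] x [-0.0557  0.0016 -0.9984] yd -0.92 q [-0.355  0.518  0.614  1.634 -0.307  1.148  0.324] F [-1.7  3.4  2.2] T [ 0.664  0.368 -0.025] w 0.0004
F.n 4.02 F.b -1.48 F.u -0.69 T [ 0.66  0.37 -0.03]
th -100.0 tgt [ 0.6029 -0.1154  0.096 ] tool-y 1.9 | go cm [-0.03  0.09  0.18] spin -2.9
th -104.0 tgt [ 0.6048 -0.1175  0.0945] tool-y -3.1 | go cm [0.11 0.29 0.39] spin 2.2
th -108.0 tgt [ 0.6064 -0.1197  0.0929] tool-y -8.1 | go cm [0.25 0.47 0.61] spin 7.2
```

```bash
python3 -m inch '[{"translation":[0.17,0.25,0.35],"spin":4.5},{"translation":[0.17,0.25,0.35],"spin":5.5}]' >/dev/null; python3 q.py -104 -108 -112; python3 -m inch '[{"translation":[0.17,0.22,0.35],"spin":6},{"translation":[0.15,0.2,0.35],"spin":6}]' >/dev/null;python3 s.py; python3 q.py -112 -116 -120
```

```text
F.n 4.3 F.b -3.24 F.u -0.94 T [ 0.79  0.73 -0.11]
th -104.0 tgt [ 0.6048 -0.1175  0.0945] tool-y -3.1 | go cm [-0.25 -0.18 -0.05] spin -8.0
th -108.0 tgt [ 0.6064 -0.1197  0.0929] tool-y -8.1 | go cm [-0.11  0.04  0.14] spin -3.1
th -112.0 tgt [ 0.6078 -0.1222  0.0915] tool-y -12.9 | go cm [0.03 0.23 0.35] spin 1.7
t 26.88 pos [ 0.6089 -0.1234  0.0885] x [-0.0591  0.0088 -0.9982] yd -23.45 q [-0.381  0.57   0.688  1.613 -0.377  1.16  -0.006] F [-1.4  4.7  3.5] T [ 0.778  0.495 -0.131] w 0.0001
F.n 5.52 F.b -2.43 F.u -0.45 T [ 0.78  0.5  -0.13]
th -112.0 tgt [ 0.6078 -0.1222  0.0915] tool-y -12.9 | go cm [-0.29 -0.16 -0.07] spin -10.5
th -116.0 tgt [ 0.609  -0.1248  0.0901] tool-y -17.6 | go cm [-0.16  0.05  0.12] spin -5.9
th -120.0 tgt [ 0.6098 -0.1275  0.0888] tool-y -22.1 | go cm [-0.04  0.24  0.34] spin -1.3
```

```bash
python3 -m inch '[{"translation":[0,0.2,0.35],"spin":0},{"translation":[0.05,0.2,0.35],"spin":2}]' >/dev/null; python3 q.py -120 -124 -128; python3 -m inch '[{"translation":[0.1,0.15,0.35],"spin":4},{"translation":[0.1,0.15,0.35],"spin":4}]' >/dev/null;python3 s.py; python3 q.py -124 -128 -132
```

```text
F.n 4.63 F.b -3.78 F.u -6.01 T [ 1.53  0.6  -0.2 ]
th -120.0 tgt [ 0.6098 -0.1275  0.0888] tool-y -22.1 | go cm [-0.21  0.05  0.03] spin -3.1
th -124.0 tgt [ 0.6103 -0.1302  0.0875] tool-y -26.5 | go cm [-0.09  0.23  0.26] spin 1.2
th -128.0 tgt [ 0.6106 -0.1331  0.0864] tool-y -30.7 | go cm [0.02 0.38 0.5 ] spin 5.4
t 27.38 pos [ 0.6095 -0.1306  0.0843] x [-0.0632  0.0192 -0.9978] yd -33.1 q [-0.381  0.594  0.718  1.605 -0.414  1.17  -0.136] F [0.3 5.  1.5] T [ 1.079  0.078 -0.134] w 0.0004
F.n 4.67 F.b -1.22 F.u -1.89 T [ 1.08  0.08 -0.13]
th -124.0 tgt [ 0.6103 -0.1302  0.0875] tool-y -26.5 | go cm [-0.33  0.03 -0.07] spin -6.6
th -128.0 tgt [ 0.6106 -0.1331  0.0864] tool-y -30.7 | go cm [-0.22  0.21  0.15] spin -2.4
th -132.0 tgt [ 0.6105 -0.1359  0.0853] tool-y -34.7 | go cm [-0.11  0.36  0.39] spin 1.6
```

```bash
python3 -m inch '[{"translation":[-0.1,0.2,0.35],"spin":2},{"translation":[-0.05,0.2,0.35],"spin":3}]' >/dev/null; python3 q.py -132 -136 -140; python3 -m inch '[{"translation":[0,0.15,0.35],"spin":4},{"translation":[0,0.15,0.35],"spin":4}]' >/dev/null;python3 s.py; python3 q.py -136 -140 -144
```

```text
F.n 5.08 F.b -1.17 F.u -7.21 T [ 1.87 -0.21 -0.26]
th -132.0 tgt [ 0.6105 -0.1359  0.0853] tool-y -34.7 | go cm [-0.1   0.25  0.21] spin -3.1
th -136.0 tgt [ 0.6101 -0.1388  0.0843] tool-y -38.6 | go cm [-0.01  0.4   0.45] spin 0.8
th -140.0 tgt [ 0.6095 -0.1416  0.0835] tool-y -42.4 | go cm [0.08 0.53 0.72] spin 4.5
t 27.88 pos [ 0.6098 -0.1345  0.0838] x [-0.0629  0.0325 -0.9975] yd -45.64 q [-0.394  0.614  0.759  1.6   -0.457  1.184 -0.315] F [ 4.3  6.8 -2. ] T [ 1.424 -0.761 -0.202] w 0.0002
F.n 6.27 F.b 2.0 F.u -5.05 T [ 1.42 -0.76 -0.2 ]
th -136.0 tgt [ 0.6101 -0.1388  0.0843] tool-y -38.6 | go cm [-0.07  0.32  0.28] spin -7.0
th -140.0 tgt [ 0.6095 -0.1416  0.0835] tool-y -42.4 | go cm [0.02 0.48 0.52] spin -3.3
th -144.0 tgt [ 0.6085 -0.1444  0.0827] tool-y -46.0 | go cm [0.09 0.62 0.78] spin 0.4
```

```bash
python3 - <<'E'
from hd import *
st,M,p=tool()
for l in (.02,.028,.036): print(tq(-131,[4.3,6.8,-2],l).round(3),tq(-80,[-3.7,3.7,2.5],l).round(3),tq(-113,[-1.4,4.7,3.5],l).round(3))
im=optics.camera("side");cv2.imwrite("pics/s10.png",im[:,:,::-1]);crop(im,250,205,80,75,8,"c21.png")
im=optics.camera("wrist");cv2.imwrite("pics/w10.png",im[:,:,::-1])
E
python3 s.py
```

```text
-0.103 -0.121 -0.127
-0.152 -0.165 -0.171
-0.2 -0.208 -0.214
t 27.98 pos [ 0.6098 -0.1347  0.0838] x [-0.0629  0.0322 -0.9975] yd -45.63 q [-0.394  0.614  0.759  1.6   -0.457  1.184 -0.315] F [ 3.7  7.5 -3.3] T [ 1.404 -0.757 -0.107] w 0.0
```

View pics/c21.png

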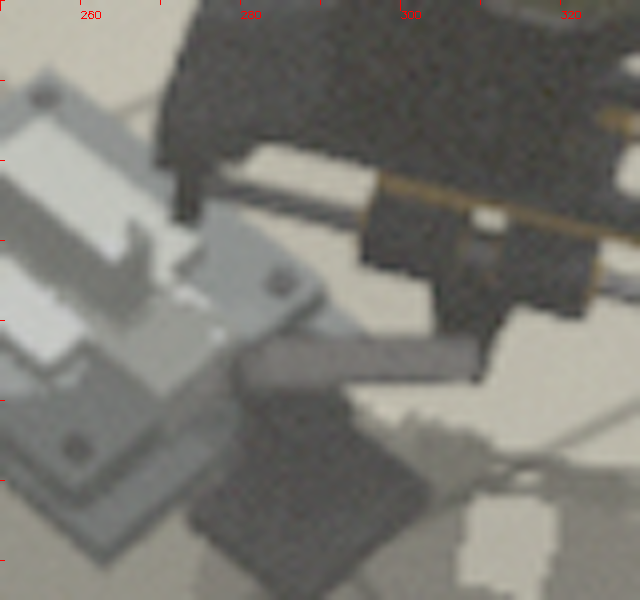

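View pics/w10.png

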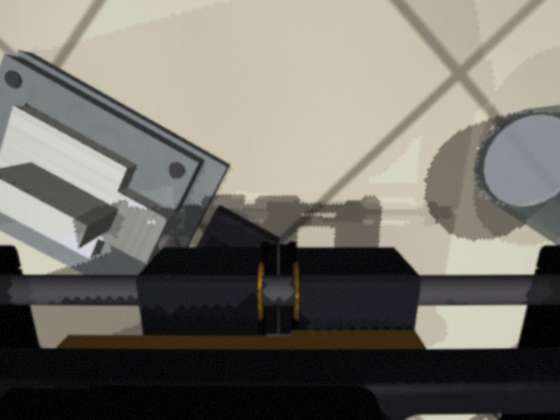

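Run:
```python
from hd import *
for th in (-110,-118,-124,-130,-136):
    b,n=bar(np.radians(th)); print(th,w2px("side",[H-.036*b,H+.036*b]).round(1).tolist())
st,M,p=tool();print(w2px("side",[p+M[:,0]*.017]))
```

```text
-110 [[282.0, 254.4], [307.6, 246.2]]
-118 [[281.6, 252.2], [308.1, 248.3]]
-124 [[281.4, 250.6], [308.2, 249.9]]
-130 [[281.4, 248.9], [308.3, 251.5]]
-136 [[281.5, 247.3], [308.2, 253.1]]
[[307.38855069 248.96761856]]
```

```bash
cat >> q.py <<'E'
F=np.array(st["ft_force"])
print("tq@.028,.036",tq(th,F,.028).round(3),tq(th,F,.036).round(3))
E
python3 -m inch '[{"translation":[-0.05,0.1,0.35],"spin":-3},{"translation":[0,0.1,0.35],"spin":-3}]' >/dev/null;python3 s.py; python3 q.py -128 -132 -136; python3 -m inch '[{"translation":[0,0.1,0.35],"spin":0},{"translation":[0,0.1,0.35],"spin":0}]' >/dev/null;python3 s.py; python3 q.py -136 -140 -144
```

```text
t 28.23 pos [ 0.6092 -0.1344  0.0835] x [-0.0607  0.0388 -0.9974] yd -38.93 q [-0.373  0.602  0.732  1.603 -0.445  1.179 -0.206] F [ 3.4  8.2 -4.7] T [ 1.638 -0.761 -0.219] w 0.0007
F.n 5.26 F.b 2.8 F.u -8.12 T [ 1.64 -0.76 -0.22]
th -128.0 tgt [ 0.6106 -0.1331  0.0864] tool-y -30.7 | go cm [-0.29  0.   -0.19] spin -8.3
th -132.0 tgt [ 0.6105 -0.1359  0.0853] tool-y -34.7 | go cm [-0.2   0.18  0.04] spin -4.2
th -136.0 tgt [ 0.6101 -0.1388  0.0843] tool-y -38.6 | go cm [-0.11  0.34  0.29] spin -0.3
tq@.028,.036 -0.128 -0.17
t 28.48 pos [ 0.6088 -0.1353  0.0827] x [-0.0585  0.0449 -0.9973] yd -38.37 q [-0.366  0.601  0.727  1.604 -0.449  1.177 -0.191] F [ 3.1  8.1 -4.3] T [ 1.486 -0.75  -0.177] w 0.0006
F.n 5.44 F.b 1.67 F.u -7.82 T [ 1.49 -0.75 -0.18]
th -136.0 tgt [ 0.6101 -0.1388  0.0843] tool-y -38.6 | go cm [-0.19  0.31  0.19] spin 0.2
th -140.0 tgt [ 0.6095 -0.1416  0.0835] tool-y -42.4 | go cm [-0.11  0.44  0.46] spin 4.0
th -144.0 tgt [ 0.6085 -0.1444  0.0827] tool-y -46.0 | go cm [-0.04  0.55  0.74] spin 7.6
tq@.028,.036 -0.141 -0.184
```

The bar sinks along the finger as it turns, and the friction shows up as F·u ≈ −8 N. I'm backing off 3 mm, raising the finger, and then pushing while descending with the bar.

```bash
python3 -m inch '[{"translation":[0,0,-0.4],"spin":0},{"translation":[-0.8,0.2,0],"spin":-3},{"translation":[0,0.2,0.3],"spin":0}]' >/dev/null;python3 s.py; python3 q.py -124 -128 -132;  python3 -m inch '[{"translation":[0.1,0,0.35],"spin":0}]' >/dev/null;python3 s.py; python3 q.py -124 -128 -132
```

```text
t 28.85 pos [ 0.6143 -0.137   0.0906] x [-0.0577  0.0439 -0.9974] yd -35.07 q [-0.354  0.599  0.717  1.582 -0.439  1.193 -0.142] F [-0.5 -0.8  0.1] T [-0.15  -0.005 -0.023] w 0.0004
F.n -0.74 F.b -0.32 F.u 0.43 T [-0.15 -0.01 -0.02]
th -124.0 tgt [ 0.6103 -0.1302  0.0875] tool-y -26.5 | go cm [ 0.36 -0.7  -0.33] spin -8.6
th -128.0 tgt [ 0.6106 -0.1331  0.0864] tool-y -30.7 | go cm [ 0.46 -0.51 -0.11] spin -4.4
th -132.0 tgt [ 0.6105 -0.1359  0.0853] tool-y -34.7 | go cm [ 0.56 -0.34  0.13] spin -0.4
tq@.028,.036 0.018 0.024
t 28.98 pos [ 0.6128 -0.1398  0.0896] x [-0.0565  0.0443 -0.9974] yd -35.1 q [-0.35   0.598  0.718  1.586 -0.439  1.189 -0.137] F [ 4.1  4.2 -0.7] T [ 0.807 -0.895 -0.127] w 0.0005
F.n 4.33 F.b 3.19 F.u -2.45 T [ 0.81 -0.89 -0.13]
th -124.0 tgt [ 0.6103 -0.1302  0.0875] tool-y -26.5 | go cm [ 0.26 -0.74 -0.64] spin -8.6
th -128.0 tgt [ 0.6106 -0.1331  0.0864] tool-y -30.7 | go cm [ 0.36 -0.55 -0.42] spin -4.4
th -132.0 tgt [ 0.6105 -0.1359  0.0853] tool-y -34.7 | go cm [ 0.46 -0.38 -0.18] spin -0.4
tq@.028,.036 -0.099 -0.133
```

```bash
python3 -m inch '[{"translation":[0.2,0,0.35],"spin":2},{"translation":[0.2,0.05,0.35],"spin":3}]' >/dev/null;python3 s.py; python3 q.py -132 -136 -140;  python3 -m inch '[{"translation":[0.2,0.05,0.35],"spin":3},{"translation":[0.2,0.05,0.35],"spin":3}]' >/dev/null;python3 s.py; python3 q.py -136 -140 -144
```

```text
t 29.23 pos [ 0.6112 -0.1445  0.0862] x [-0.0512  0.0454 -0.9977] yd -40.25 q [-0.355  0.604  0.736  1.595 -0.456  1.181 -0.206] F [3.3 2.2 2.3] T [ 0.424 -0.842 -0.076] w 0.0009
F.n 4.29 F.b 1.16 F.u 0.92 T [ 0.42 -0.84 -0.08]
th -132.0 tgt [ 0.6105 -0.1359  0.0853] tool-y -34.7 | go cm [ 0.14 -0.6  -0.61] spin -5.5
th -136.0 tgt [ 0.6101 -0.1388  0.0843] tool-y -38.6 | go cm [ 0.22 -0.44 -0.37] spin -1.6
th -140.0 tgt [ 0.6095 -0.1416  0.0835] tool-y -42.4 | go cm [ 0.3  -0.3  -0.11] spin 2.1
tq@.028,.036 -0.112 -0.146
t 29.48 pos [ 0.6093 -0.1496  0.0831] x [-0.0459  0.046  -0.9979] yd -46.49 q [-0.362  0.611  0.758  1.605 -0.475  1.173 -0.292] F [3.7 2.1 3.6] T [ 0.341 -0.754 -0.105] w 0.0003
F.n 5.15 F.b 0.55 F.u 2.09 T [ 0.34 -0.75 -0.11]
th -136.0 tgt [ 0.6101 -0.1388  0.0843] tool-y -38.6 | go cm [-0.08 -0.74 -0.8 ] spin -7.9
th -140.0 tgt [ 0.6095 -0.1416  0.0835] tool-y -42.4 | go cm [-0.   -0.57 -0.56] spin -4.1
th -144.0 tgt [ 0.6085 -0.1444  0.0827] tool-y -46.0 | go cm [ 0.06 -0.43 -0.3 ] spin -0.5
tq@.028,.036 -0.14 -0.181
```

```bash
python3 -m inch '[{"translation":[0.05,0.05,0.35],"spin":3},{"translation":[0.05,0.0,0.35],"spin":4}]' >/dev/null;python3 s.py; python3 q.py -152 -156 -160;  python3 -m inch '[{"translation":[0.05,0.0,0.35],"spin":4},{"translation":[0.05,0.0,0.35],"spin":4}]' >/dev/null;python3 s.py; python3 q.py -158 -162 -166
```

```text
t 29.73 pos [ 0.6074 -0.1533  0.0825] x [-0.0393  0.0468 -0.9981] yd -53.73 q [-0.376  0.615  0.786  1.615 -0.495  1.169 -0.396] F [10.5  1.8 -4.4] T [ 0.233 -2.114 -0.181] w 0.0001
F.n 7.75 F.b 8.11 F.u -2.73 T [ 0.23 -2.11 -0.18]
th -152.0 tgt [ 0.6059 -0.1498  0.0815] tool-y -52.9 | go cm [ 0.12 -0.36 -0.09] spin -0.8
th -156.0 tgt [ 0.6042 -0.1524  0.081 ] tool-y -56.3 | go cm [ 0.16 -0.25  0.2 ] spin 2.5
th -160.0 tgt [ 0.6024 -0.1548  0.0807] tool-y -59.5 | go cm [ 0.19 -0.16  0.5 ] spin 5.8
tq@.028,.036 -0.16 -0.222
t 29.98 pos [ 0.6062 -0.1561  0.082 ] x [-0.0292  0.0458 -0.9985] yd -61.97 q [-0.395  0.62   0.818  1.627 -0.518  1.162 -0.517] F [12.   1.2 -4.6] T [-0.048 -2.681 -0.129] w 0.0003
F.n 9.34 F.b 8.55 F.u -2.27 T [-0.05 -2.68 -0.13]
th -158.0 tgt [ 0.6033 -0.1536  0.0808] tool-y -57.9 | go cm [ 0.13 -0.35  0.14] spin -4.1
th -162.0 tgt [ 0.6013 -0.156   0.0806] tool-y -61.1 | go cm [ 0.16 -0.23  0.42] spin -0.8
th -166.0 tgt [ 0.5992 -0.1583  0.0804] tool-y -64.3 | go cm [ 0.17 -0.13  0.72] spin 2.3
tq@.028,.036 -0.202 -0.276
```

```bash
python3 - <<'E'
from hd import *
im=optics.camera("side");cv2.imwrite("pics/s11.png",im[:,:,::-1]);crop(im,250,205,80,75,8,"c22.png")
for th in (-136,-144,-150,-156,-162):
    b,n=bar(np.radians(th)); print(th,w2px("side",[H-.036*b,H+.036*b]).round(1).tolist())
E
python3 s.py
```

```text
-136 [[281.5, 247.3], [308.2, 253.1]]
-144 [[281.9, 245.2], [307.8, 255.1]]
-150 [[282.4, 243.7], [307.4, 256.6]]
-156 [[283.0, 242.2], [306.8, 258.0]]
-162 [[283.7, 240.9], [306.1, 259.4]]
t 30.02 pos [ 0.6061 -0.1563  0.0819] x [-0.0291  0.0458 -0.9985] yd -62.2 q [-0.395  0.62   0.819  1.627 -0.519  1.161 -0.52 ] F [12.3  0.1 -5.2] T [ 0.005 -2.641 -0.121] w 0.0004
```

View pics/c22.png

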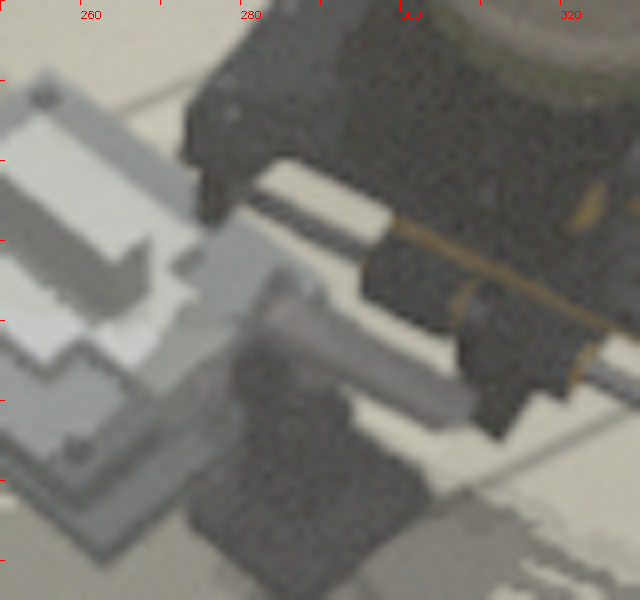

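The side view puts the bar at about −147°, with its ends at px (284,245) and (307.5,256.5). The finger sits at its very end (312,255) and pushes partly along the bar. I'll reposition inwards.

```bash
python3 -m inch '[{"translation":[0,0,-0.6],"spin":-5},{"translation":[0,-0.6,-0.2],"spin":-5},{"translation":[0,0,0],"spin":0}]' >/dev/null;python3 s.py; python3 q.py -147 -151 -155
python3 - <<'E'
from hd import *
go(-147,L=.033)
E
```

```text
t 30.4 pos [ 0.6092 -0.1482  0.0813] x [-0.0299  0.0445 -0.9986] yd -52.17 q [-0.383  0.608  0.779  1.623 -0.492  1.153 -0.379] F [-0.7 -0.7 -0.9] T [-0.165  0.073 -0.019] w 0.0006
F.n -1.29 F.b 0.31 F.u -0.34 T [-0.17  0.07 -0.02]
th -147.0 tgt [ 0.6077 -0.1465  0.0822] tool-y -48.7 | go cm [-0.07 -0.23  0.02] spin -3.5
th -151.0 tgt [ 0.6063 -0.1492  0.0816] tool-y -52.1 | go cm [-0.02 -0.1   0.29] spin -0.1
th -155.0 tgt [ 0.6047 -0.1518  0.0811] tool-y -55.4 | go cm [0.02 0.   0.58] spin 3.3
tq@.028,.036 0.038 0.049
th -147 tgt [ 0.6049 -0.1446  0.0843] tool-y -48.7 | go cm [-0.27 -0.57  0.12] spin -3.5
```

```bash
python3 -m inch '[{"translation":[-0.3,-0.5,-0.1],"spin":-2},{"translation":[0,0,0.2],"spin":0}]' >/dev/null;python3 s.py;python3 -m inch '[{"translation":[0.1,0,0.3],"spin":0}]' >/dev/null; python3 s.py; python3 q.py -147 -151;python3 -m inch '[{"translation":[0.1,0,0.3],"spin":3}]' >/dev/null; python3 s.py; python3 q.py -147 -151;python3 -m inch '[{"translation":[0.1,0,0.3],"spin":3}]' >/dev/null; python3 s.py; python3 q.py -147 -151 -155
```

```text
t 30.65 pos [ 0.605  -0.1455  0.0846] x [-0.0303  0.0441 -0.9986] yd -50.26 q [-0.39   0.593  0.778  1.635 -0.48   1.152 -0.355] F [-0.3  0.4 -0. ] T [-0.123  0.053  0.009] w 0.0007
t 30.77 pos [ 0.603  -0.1473  0.0839] x [-0.0289  0.0443 -0.9986] yd -50.3 q [-0.388  0.59   0.779  1.64  -0.48   1.148 -0.351] F [5.5 3.7 2.9] T [ 0.609 -0.924 -0.132] w 0.0005
F.n 7.13 F.b 0.46 F.u 0.87 T [ 0.61 -0.92 -0.13]
th -147.0 tgt [ 0.6077 -0.1465  0.0822] tool-y -48.7 | go cm [ 0.16  0.24 -0.41] spin -1.6
th -151.0 tgt [ 0.6063 -0.1492  0.0816] tool-y -52.1 | go cm [ 0.21  0.36 -0.13] spin 1.8
tq@.028,.036 -0.196 -0.254
t 30.9 pos [ 0.6024 -0.1485  0.0837] x [-0.0251  0.0451 -0.9987] yd -53.34 q [-0.394  0.591  0.79   1.645 -0.489  1.145 -0.394] F [6.6 2.  2.9] T [ 0.441 -1.427 -0.089] w 0.0003
F.n 6.89 F.b 2.08 F.u 2.05 T [ 0.44 -1.43 -0.09]
th -147.0 tgt [ 0.6077 -0.1465  0.0822] tool-y -48.7 | go cm [ 0.15  0.16 -0.54] spin -4.7
th -151.0 tgt [ 0.6063 -0.1492  0.0816] tool-y -52.1 | go cm [ 0.2   0.29 -0.27] spin -1.2
tq@.028,.036 -0.178 -0.233
t 31.02 pos [ 0.602  -0.1496  0.0836] x [-0.0205  0.0456 -0.9987] yd -56.41 q [-0.401  0.592  0.802  1.65  -0.498  1.142 -0.439] F [8.  2.2 2. ] T [ 0.493 -1.52  -0.119] w 0.0004
F.n 7.67 F.b 3.35 F.u 1.5 T [ 0.49 -1.52 -0.12]
th -147.0 tgt [ 0.6077 -0.1465  0.0822] tool-y -48.7 | go cm [ 0.14  0.06 -0.64] spin -7.8
th -151.0 tgt [ 0.6063 -0.1492  0.0816] tool-y -52.1 | go cm [ 0.19  0.21 -0.38] spin -4.3
th -155.0 tgt [ 0.6047 -0.1518  0.0811] tool-y -55.4 | go cm [ 0.23  0.34 -0.1 ] spin -1.0
tq@.028,.036 -0.191 -0.253
```

```bash
cat > c.py <<'E'
from hd import *
import sys
# usage: c.py bias_Tz ; contact point from Tz, torque about screw
def est(st,h=.195,bz=0.0):
    M=R.from_quat(st["eef_rot"]).as_matrix();p=np.array(st["ee_pos"]);F=np.array(st["ft_force"]);T=np.array(st["torque"])
    out=[]
    S=p-M[:,0]*(h-.005)
    def P(s): return p+M[:,0]*.005+M[:,2]*.0095+M[:,1]*s
    f=lambda s: np.cross(P(s)-S,F)[2]-(T[2]-bz)
    f0,f1=f(0),f(.01); s=-f0*.01/(f1-f0); s=np.clip(s,-.016,.016)
    return s,np.dot(np.cross(P(s)-H,-F),u),np.linalg.norm(F[:2])
acc=[]
st=r.read_state();s,t,f=est(st)
print("t",round(st["time"],2),"s mm",round(s*1e3,1),"Tu",round(t,3),"Fh",round(f,1),"F",np.round(st["ft_force"],1),"Tz",round(st["torque"][2],3),"pos",np.round(st["ee_pos"],4))
for s in (-.009,-.005,0,.009):
    M=R.from_quat(st["eef_rot"]).as_matrix();p=np.array(st["ee_pos"]);P=p+M[:,0]*.005+M[:,2]*.0095+M[:,1]*s
    print("  s",s,"Tu",np.dot(np.cross(P-H,-np.array(st["ft_force"])),u).round(3),end="")
print()
E
python3 c.py
python3 -m inch '[{"translation":[0.1,0,0.3],"spin":0},{"translation":[0.1,0,0.3],"spin":0}]' >/dev/null; python3 c.py; python3 -m inch '[{"translation":[0.05,0,0.3],"spin":2},{"translation":[0.05,0,0.3],"spin":2}]' >/dev/null; python3 c.py;  python3 s.py; python3 q.py -155 -159 -163
```

```text
t 31.02 s mm -8.1 Tu -0.213 Fh 8.3 F [8.  2.2 2. ] Tz -0.119 pos [ 0.602  -0.1496  0.0836]
  s -0.009 Tu -0.207  s -0.005 Tu -0.234  s 0 Tu -0.267  s 0.009 Tu -0.327
t 31.27 s mm -2.8 Tu -0.289 Fh 8.3 F [7.3 3.9 2.8] Tz -0.092 pos [ 0.6011 -0.1507  0.0831]
  s -0.009 Tu -0.244  s -0.005 Tu -0.273  s 0 Tu -0.309  s 0.009 Tu -0.373
t 31.52 s mm -11.1 Tu -0.18 Fh 10.6 F [10.3  2.4 -3.2] Tz -0.183 pos [ 0.6007 -0.1516  0.0835]
  s -0.009 Tu -0.196  s -0.005 Tu -0.226  s 0 Tu -0.264  s 0.009 Tu -0.331
t 31.52 pos [ 0.6007 -0.1516  0.0835] x [-0.0021  0.0488 -0.9988] yd -60.37 q [-0.41   0.584  0.817  1.669 -0.514  1.124 -0.49 ] F [10.3  2.4 -3.2] T [ 0.478 -2.158 -0.183] w 0.0003
F.n 8.61 F.b 6.55 F.u -2.29 T [ 0.48 -2.16 -0.18]
th -155.0 tgt [ 0.6047 -0.1518  0.0811] tool-y -55.4 | go cm [ 0.24  0.22 -0.33] spin -4.9
th -159.0 tgt [ 0.6028 -0.1542  0.0808] tool-y -58.7 | go cm [ 0.26  0.34 -0.05] spin -1.7
th -163.0 tgt [ 0.6008 -0.1566  0.0805] tool-y -61.9 | go cm [0.27 0.45 0.24] spin 1.6
tq@.028,.036 -0.195 -0.264
```

```bash
python3 - <<'E'
from hd import *
im=optics.camera("side");cv2.imwrite("pics/s12.png",im[:,:,::-1]);crop(im,250,215,70,65,9,"c23.png")
E
python3 c.py
```

```text
t 31.57 s mm -4.9 Tu -0.247 Fh 10.8 F [10.5  2.8 -2.5] Tz -0.126 pos [ 0.6006 -0.1517  0.0835]
  s -0.009 Tu -0.215  s -0.005 Tu -0.247  s 0 Tu -0.286  s 0.009 Tu -0.357
```

View pics/c23.png

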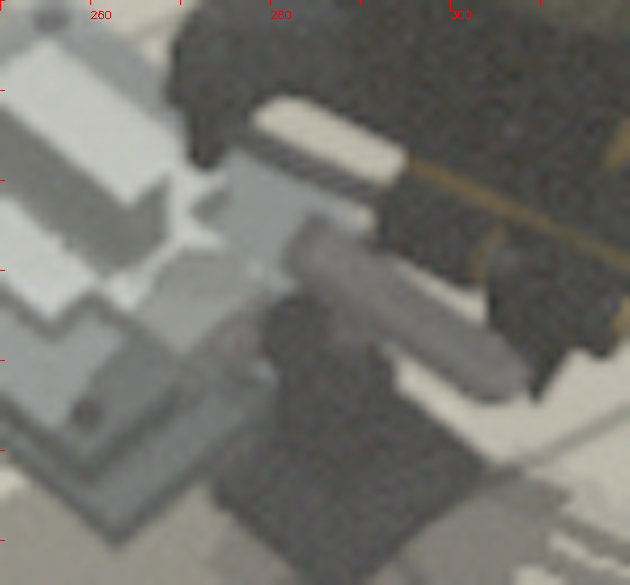

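Run:
```python
import sys; 
from hd import *
D=[(25.88,[.5914,-.1084,.1041],[-.0536,-.0038,-.9986],25.81,[-3.7,3.7,2.5],-.104),
(26.38,[.602,-.1136,.0957],[-.0557,.0016,-.9984],-.92,[-1.7,3.4,2.2],-.025),
(26.88,[.6089,-.1234,.0885],[-.0591,.0088,-.9982],-23.45,[-1.4,4.7,3.5],-.131),
(29.23,[.6112,-.1445,.0862],[-.0512,.0454,-.9977],-40.25,[3.3,2.2,2.3],-.076),
(29.48,[.6093,-.1496,.0831],[-.0459,.046,-.9979],-46.49,[3.7,2.1,3.6],-.105),
(30.77,[.603,-.1473,.0839],[-.0289,.0443,-.9986],-50.3,[5.5,3.7,2.9],-.132),
(30.90,[.6024,-.1485,.0837],[-.0251,.0451,-.9987],-53.3,[6.6,2,2.9],-.089),
(31.02,[.602,-.1496,.0836],[-.0205,.0456,-.9987],-56.4,[8,2.2,2.],-.119),
(31.27,[.6011,-.1507,.0831],[-.012,.047,-.9988],-56.4,[7.3,3.9,2.8],-.092),
(31.52,[.6007,-.1516,.0835],[-.0021,.0488,-.9988],-60.4,[10.3,2.4,-3.2],-.183),
(31.57,[.6006,-.1517,.0835],[-.0021,.0488,-.9988],-60.4,[10.5,2.8,-2.5],-.126)]
for t,p,x,yd,F,Tz in D:
    x=np.array(x);y=np.array([np.cos(np.radians(yd)),np.sin(np.radians(yd)),0]);y-=x*(x@y);y/=np.linalg.norm(y);z=np.cross(x,y)
    p=np.array(p);F=np.array(F);S=p-x*.19
    P=lambda s:p+x*.005+z*.0095+y*s
    f=lambda s:np.cross(P(s)-S,F)[2]-Tz
    s=-f(0)*.01/(f(.01)-f(0))
    tu=lambda s:np.dot(np.cross(P(s)-H,-F),u)
    # direct: lever in bar dir: contact vs H horizontally
    print(t,"s",round(s*1e3,1),"Tu",tu(s).round(3),"| s=-9,-5,0,9:",[tu(k).round(3) for k in(-.009,-.005,0,.009)])
```

```text
25.88 s -9.4 Tu -0.153 | s=-9,-5,0,9: [np.float64(-0.155), np.float64(-0.176), np.float64(-0.202), np.float64(-0.25)]
26.38 s 8.3 Tu -0.196 | s=-9,-5,0,9: [np.float64(-0.128), np.float64(-0.144), np.float64(-0.163), np.float64(-0.199)]
26.88 s -13.2 Tu -0.172 | s=-9,-5,0,9: [np.float64(-0.191), np.float64(-0.209), np.float64(-0.232), np.float64(-0.274)]
29.23 s -9.3 Tu -0.147 | s=-9,-5,0,9: [np.float64(-0.148), np.float64(-0.164), np.float64(-0.183), np.float64(-0.219)]
29.48 s -15.2 Tu -0.157 | s=-9,-5,0,9: [np.float64(-0.184), np.float64(-0.202), np.float64(-0.224), np.float64(-0.264)]
30.77 s -10.6 Tu -0.195 | s=-9,-5,0,9: [np.float64(-0.205), np.float64(-0.229), np.float64(-0.259), np.float64(-0.313)]
30.9 s -6.7 Tu -0.202 | s=-9,-5,0,9: [np.float64(-0.189), np.float64(-0.212), np.float64(-0.242), np.float64(-0.295)]
31.02 s -8.1 Tu -0.213 | s=-9,-5,0,9: [np.float64(-0.207), np.float64(-0.234), np.float64(-0.267), np.float64(-0.328)]
31.27 s -2.9 Tu -0.288 | s=-9,-5,0,9: [np.float64(-0.244), np.float64(-0.273), np.float64(-0.308), np.float64(-0.372)]
31.52 s -11.1 Tu -0.179 | s=-9,-5,0,9: [np.float64(-0.195), np.float64(-0.225), np.float64(-0.263), np.float64(-0.331)]
31.57 s -4.9 Tu -0.249 | s=-9,-5,0,9: [np.float64(-0.216), np.float64(-0.248), np.float64(-0.287), np.float64(-0.359)]
```

The torque estimate read 0.15–0.17 N m while free. Since about −147° it has been climbing and is now about 0.23, so the clamp is biting. I'll continue gently towards about 0.30.

```bash
python3 -m inch '[{"translation":[0.1,0.05,0.3],"spin":-1}]' >/dev/null; python3 c.py|head -1; python3 -m inch '[{"translation":[0.1,0.05,0.3],"spin":0}]' >/dev/null; python3 c.py|head -1;python3 -m inch '[{"translation":[0.05,0.05,0.3],"spin":0}]' >/dev/null; python3 c.py|head -1;python3 -m inch '[{"translation":[0.05,0.05,0.3],"spin":0}]' >/dev/null; python3 c.py; python3 s.py; python3 q.py -159 -163
```

```text
t 31.7 s mm -11.9 Tu -0.197 Fh 7.7 F [5.5 5.3 0.6] Tz -0.157 pos [ 0.6005 -0.1521  0.083 ]
t 31.82 s mm 1.8 Tu -0.306 Fh 7.3 F [5.1 5.3 3.5] Tz -0.051 pos [ 0.6001 -0.1524  0.0827]
t 31.95 s mm -3.4 Tu -0.237 Fh 7.5 F [ 5.7  4.9 -0.1] Tz -0.088 pos [ 0.5995 -0.1529  0.0827]
t 32.08 s mm -6.3 Tu -0.235 Fh 8.1 F [ 6.1  5.3 -0.4] Tz -0.116 pos [ 0.5989 -0.1533  0.0826]
  s -0.009 Tu -0.218  s -0.005 Tu -0.243  s 0 Tu -0.274  s 0.009 Tu -0.33
t 32.08 pos [ 0.5989 -0.1533  0.0826] x [ 0.0127  0.0546 -0.9984] yd -59.21 q [-0.404  0.571  0.812  1.685 -0.518  1.105 -0.459] F [ 6.1  5.3 -0.4] T [ 0.846 -1.331 -0.116] w 0.0004
F.n 7.7 F.b 0.26 F.u -2.58 T [ 0.85 -1.33 -0.12]
th -159.0 tgt [ 0.6028 -0.1542  0.0808] tool-y -58.7 | go cm [ 0.18  0.29 -0.29] spin -0.5
th -163.0 tgt [ 0.6008 -0.1566  0.0805] tool-y -61.9 | go cm [0.19 0.39 0.01] spin 2.7
tq@.028,.036 -0.214 -0.275
```

```bash
for i in 1; do python3 -m inch '[{"translation":[0.05,0.05,0.4],"spin":0.5}]' >/dev/null; python3 c.py|head -1; python3 -m inch '[{"translation":[0.05,0.05,0.4],"spin":0.5}]' >/dev/null; python3 c.py|head -1;python3 -m inch '[{"translation":[0.05,0.05,0.4],"spin":0.5}]' >/dev/null; python3 c.py|head -1;python3 -m inch '[{"translation":[0.05,0.05,0.4],"spin":0.5}]' >/dev/null; python3 c.py; done; python3 s.py; python3 q.py -163 -167
```

```text
t 32.2 s mm -10.8 Tu -0.191 Fh 10.0 F [ 9.6  2.8 -5. ] Tz -0.178 pos [ 0.5977 -0.1543  0.0823]
t 32.33 s mm -7.4 Tu -0.245 Fh 10.4 F [ 9.6  4.  -5.1] Tz -0.155 pos [ 0.5967 -0.1552  0.082 ]
t 32.45 s mm -6.9 Tu -0.29 Fh 10.8 F [ 9.6  4.8 -2.7] Tz -0.155 pos [ 0.5957 -0.156   0.0817]
t 32.58 s mm -7.9 Tu -0.294 Fh 10.9 F [ 9.9  4.6 -2.2] Tz -0.167 pos [ 0.5949 -0.1567  0.0815]
  s -0.009 Tu -0.285  s -0.005 Tu -0.318  s 0 Tu -0.359  s 0.009 Tu -0.433
t 32.58 pos [ 0.5949 -0.1567  0.0815] x [ 0.0296  0.0594 -0.9978] yd -60.99 q [-0.404  0.557  0.819  1.708 -0.529  1.084 -0.471] F [ 9.9  4.6 -2.2] T [ 0.872 -2.043 -0.167] w 0.0004
F.n 10.28 F.b 3.14 F.u -2.9 T [ 0.87 -2.04 -0.17]
th -163.0 tgt [ 0.6008 -0.1566  0.0805] tool-y -61.9 | go cm [ 0.12  0.28 -0.52] spin 0.9
th -167.0 tgt [ 0.5986 -0.1588  0.0804] tool-y -65.1 | go cm [ 0.11  0.37 -0.22] spin 4.1
tq@.028,.036 -0.266 -0.348
```

```bash
python3 -m inch '[{"translation":[0.05,0.05,0.4],"spin":0.5}]' >/dev/null; python3 c.py
python3 - <<'E'
from hd import *
im=optics.camera("side");cv2.imwrite("pics/s13.png",im[:,:,::-1]);crop(im,250,215,70,65,9,"c24.png")
for th in (-156,-162,-168,-174,-180):
    b,n=bar(np.radians(th)); print(th,w2px("side",[H-.036*b,H+.036*b]).round(1).tolist())
E
python3 c.py
```

```text
t 32.7 s mm -9.4 Tu -0.337 Fh 12.7 F [11.2  5.9 -2. ] Tz -0.21 pos [ 0.5943 -0.1572  0.0815]
  s -0.009 Tu -0.341  s -0.005 Tu -0.38  s 0 Tu -0.428  s 0.009 Tu -0.515
-156 [[283.0, 242.2], [306.8, 258.0]]
-162 [[283.7, 240.9], [306.1, 259.4]]
-168 [[284.6, 239.6], [305.3, 260.6]]
-174 [[285.6, 238.5], [304.4, 261.8]]
-180 [[286.7, 237.5], [303.4, 262.8]]
t 32.75 s mm -13.4 Tu -0.276 Fh 11.9 F [10.9  4.7 -2.1] Tz -0.246 pos [ 0.5942 -0.1572  0.0815]
  s -0.009 Tu -0.315  s -0.005 Tu -0.351  s 0 Tu -0.397  s 0.009 Tu -0.478
```

View pics/c24.png

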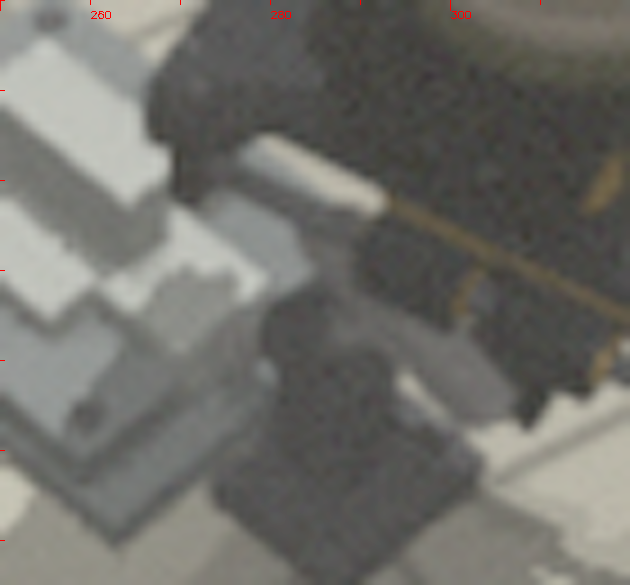

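Torque reads about 0.31 N m (≈0.16 above free) and the bar at −168° has nearly stopped moving, so that is snug. I'm backing the finger off and lifting clear.

```bash
python3 -m inch '[{"translation":[0,0.1,-0.6],"spin":0},{"translation":[0,0.1,-0.6],"spin":0},{"translation":[-3,0,0],"spin":0},{"translation":[-3,0,0],"spin":0},{"translation":[-3,0,0],"spin":0},{"translation":[-3,0,0],"spin":0},{"translation":[0,0,-3],"spin":0},{"translation":[0,0,-3],"spin":0},{"translation":[0,0,0],"spin":0}]';python3 s.py
python3 - <<'E'
from hd import *
im=optics.camera("side");cv2.imwrite("pics/s14.png",im[:,:,::-1]);crop(im,225,205,90,75,8,"c25.png")
im=optics.camera("wrist");cv2.imwrite("pics/w14.png",im[:,:,::-1])
im=optics.camera("top");cv2.imwrite("pics/t14.png",im[:,:,::-1])
E
```

```text
time: 33.88
ee_pos: [0.6551, -0.1342, 0.2083]
eef_rot: [0.701, 0.189, -0.67, 0.154]
ft_force: [-0.5, 0.7, -0.0]
width: 0.0003
t 33.88 pos [ 0.6551 -0.1342  0.2083] x [ 0.0307  0.0584 -0.9978] yd -61.8 q [-0.425  0.551  0.862  1.431 -0.487  1.349 -0.61 ] F [-0.5  0.7 -0. ] T [-0.112  0.176 -0.058] w 0.0003
```

View pics/c25.png

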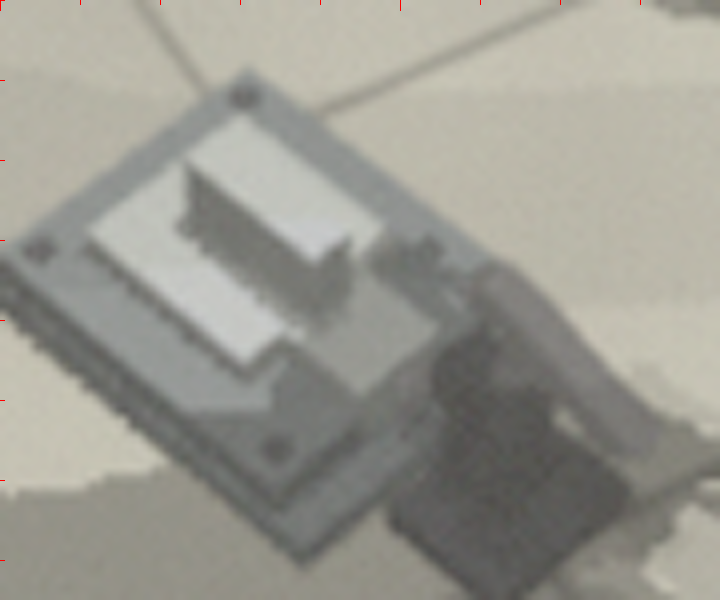

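View pics/w14.png

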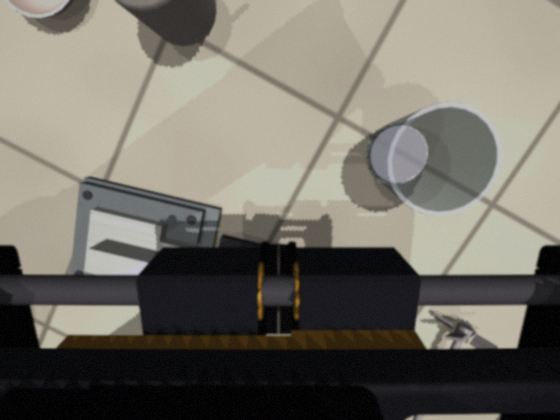

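View pics/t14.png

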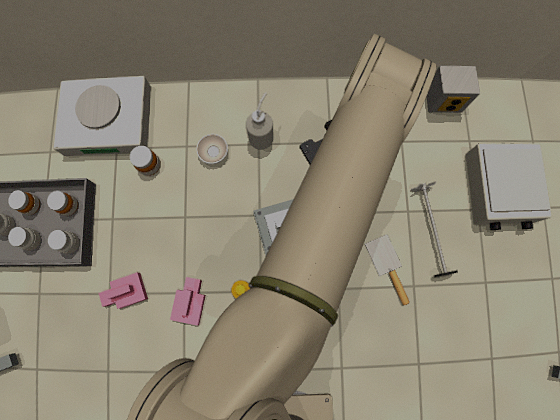

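The handle stayed at −168° (side px (286,240)–(305.5,260)). The carrier corners are at side px (255,219), (236,234), (270,254) and (280,246), all within 1 px of the home model, and the bystanders are unmoved. I'm taking a closer wrist look at nose and tongue.

```bash
python3 -m inch '[{"translation":[0,-3.5,2.5],"spin":0},{"translation":[0,-3.5,2.5],"spin":0},{"translation":[0,-3,2],"spin":0},{"translation":[0,0,0],"spin":0}]';python3 - <<'E'
from hd import *
st=r.read_state()
im=optics.camera("wrist");cv2.imwrite("pics/w15.png",im[:,:,::-1]);
print(w2px("wrist",[H,PK-.06*xp+[0,0,.024],PK+.05*xp+[0,0,.024]],st))
E
python3 s.py
```

```text
time: 34.52
ee_pos: [0.5379, -0.0832, 0.2063]
eef_rot: [0.701, 0.187, -0.672, 0.151]
ft_force: [1.3, -0.8, 1.2]
width: 0.0007
[[365.83836482 223.55227964]
 [287.18040615 191.13747209]
 [177.15962266 165.8565093 ]]
t 34.58 pos [ 0.539  -0.0839  0.2067] x [ 0.0282  0.0579 -0.9979] yd -62.34 q [-0.733  0.23   0.97   1.775 -0.267  1.231 -0.777] F [-0.1 -0.3 -0.3] T [-0.174  0.106  0.04 ] w 0.0002
```

View pics/w15.png

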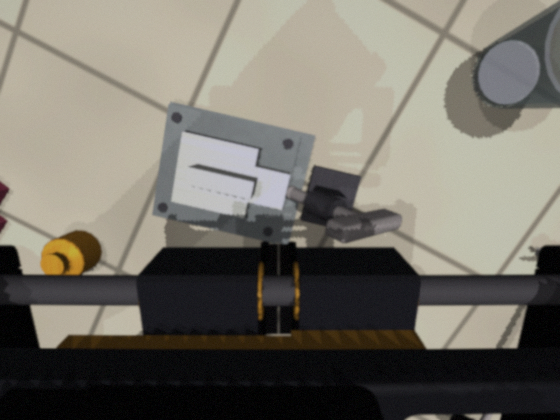

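Run:
```python
from h import *
im=cv2.imread("pics/w15.png")[:,:,::-1];crop(im,150,95,110,150,4,"c27.png");crop(im,250,140,80,75,9,"c26.png")
```

```text
(no output)
```

View pics/c26.png

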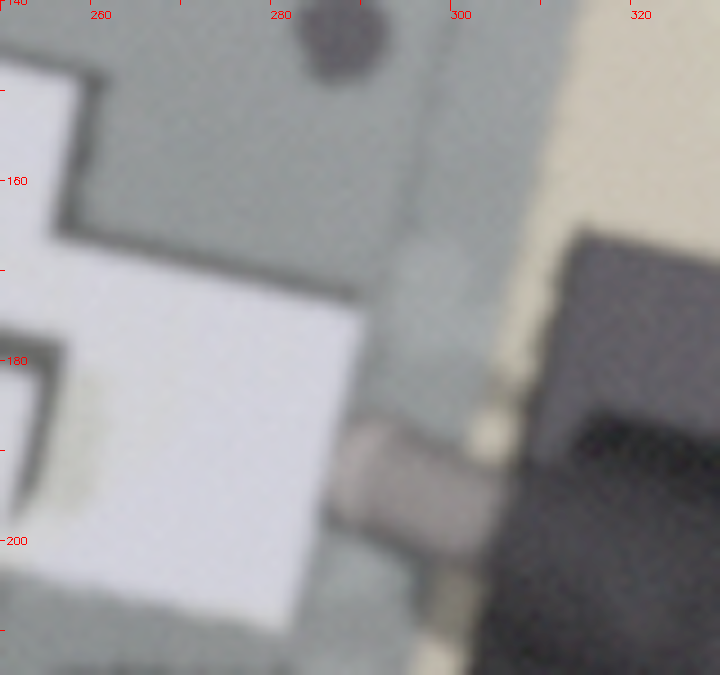

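View pics/c27.png

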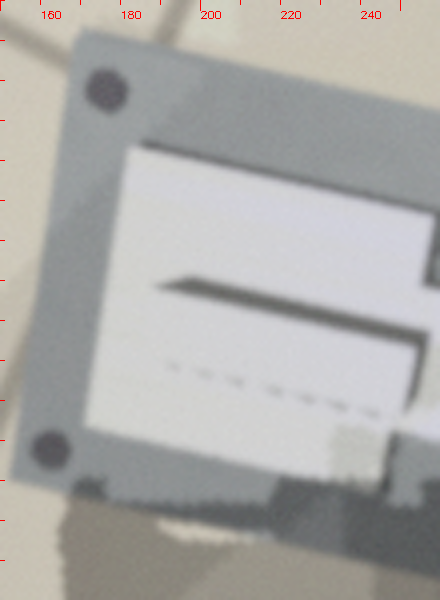

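The nose is against the tongue's end at (287,192). The carrier has been pushed to the far wall: there is a gap at the step (260,155) and none at the rear. It is still flat and square, and the gripper is well clear. Handing in.

Run:
```python
from bench import close_job
print(close_job())
```

```text
the job is handed in; nothing more can be done
None
```

I loaded the aluminium carrier into the nest with its tongue towards the clamp, tightened the clamp until it was snug, and let go. I handed the job in at about 34.6 s; no verdict was reported.

**How it went:**
- **Loading:** I gripped the carrier by its rib and lowered it onto the pocket floor. It touched down at about the height expected for fully home.
- **Clamping:** The tool could not tilt to match the screw, so I didn't grip the T-handle. I pushed the end of its bar round with closed fingers, about 130° clockwise, repositioning twice.

**Last checks:**
- **Torque:** My wrench estimate read 0.15–0.17 N m while the handle turned freely. It rose to about 0.31 N m (0.28–0.34), roughly 0.16 above free, so inside the snug band. Single readings scatter by about ±0.05 N m, and I have no direct reading of the clamp force.
- **Position:** The final pictures show the nose against the tongue's end and the carrier against the far wall, flat and square. Its corners are within 1 px of the home model.
- **Surroundings:** The bystanders looked unmoved, and the gripper is clear of everything.

**What disagreed:**
- The tool picked up 2–4° of unplanned tilt during moves. It was about 1° when I set the carrier down, and the carrier levelled itself when released.
- The wrist and top cameras disagreed by about 3–4 mm on where the carrier and pocket were. I settled this by measuring the carrier against the pocket in the wrist camera just before lowering it in.

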